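# Fetch the metal enclosure from behind the bottles

### The job

Three tall containers stand in the wooden stock tray in front of the silver metal enclosure. Stand all three upright on the grey side mat, then seat the enclosure in the aluminium cradle, flat and centred between its two end stops with its long side along the cradle, and only then put each container back upright exactly where it stood at the start. Never tip a container over, and leave the solder spool, the tip cleaner and the pliers where they are.

Things in the scene. Friction and masses are not known exactly. Their poses are not given: they have to be found in the camera images.
- bottle_center (a point): Loose white plastic dispensing bottle: round body 46 mm across up to 100 mm high, then a shoulder and a slim grey nozzle, 140 mm tall in all, about 0.16 kg. Point on its axis, half-way up (70 mm above its underside). Axis z points up when upright. Stands in the tray at the start; its starting place is where it must return to.
- can_center (a point): Loose bare-metal spray can: round body 48 mm across up to 108 mm high, then a dome with a small white spray button 18 mm across on top, 140 mm tall in all, about 0.22 kg. Point on its axis, half-way up (70 mm above its underside). Axis z points up when upright. Stands in the tray at the start; its starting place is where it must return to.
- canister_center (a point): Loose grey square canister: body 44 x 44 mm up to 114 mm high, black round cap 30 mm across on top, 140 mm tall in all, about 0.2 kg. Point on its axis, half-way up (70 mm above its underside); x and y axes square to its faces. Axis z points up when upright. Stands in the tray at the start; its starting place is where it must return to.
- enclosure_center (a point): Loose silver die-cast metal box, 110 mm along its x, 60 mm along its y, 48 mm high, about 0.3 kg, with four screws in the lid. Point at its centre, 24 mm above its underside. It starts flat on the tray floor behind the row of containers, its long side roughly along the tray's y, some 10 mm behind them.
- bay: Fixed wooden stock tray, 190 mm along its x, 270 mm along its y; origin at the centre of its underside. Floor top 8 mm up; walls 8 mm thick, 30 mm high, on the two ends (+y and -y) and at the back (+x); open at the front (-x). The containers stand in a row along its y, 65 mm in front of (-x of) its centre and about 82 mm apart, in random order.
- mat: Fixed grey rubber side mat, flat, 300 mm along its x, 140 mm along its y, 3 mm thick; origin at the centre of its underside. It has room for the three containers in a row along its x. Lies to the left or to the right.
- cradle: Fixed cradle, on the side opposite the mat: aluminium base plate 160 mm along its x, 90 mm along its y, top 6 mm up; black end stops 12 mm thick, 70 mm wide, 16 mm high, whose inner faces are 65 mm from the centre at +x and -x, so 130 mm apart; the sides along its x are open. Origin at the centre of its underside. The enclosure rests on the base plate between the stops, long side along the cradle's x, either way round.
- spool: Loose solder spool standing on the bench, 52 mm across, 46 mm high; origin at the centre of its underside. Leave alone.
- cleaner: Loose tip cleaner, a light grey round pot with brass wool on top, 64 mm across, 46 mm high; origin at the centre of its underside. Leave alone.
- pliers: Loose pliers with blue handles lying beyond the tray, about 150 mm long, 12 mm high; origin at the pivot, on the underside, jaws to +x. Leave alone.
Not all that is in view belongs to the job. Leave any orange or pink look-alike of the part that bears bottle_center alone. Leave any red look-alike of the part that bears enclosure_center alone.

How it is judged:
On the way, in this order (a step that is already met when the one before it is completed fails the run):
1. all three containers stand released on the side mat (x of bottle_center in the frame of mat between -0.15 and 0.15 m and y of bottle_center in the frame of mat between -0.07 and 0.07 m and z of each of bottle_center, can_center, canister_center in the frame of mat below 0.079 m and angle between each of bottle_center, can_center, canister_center's own z axis and vertical below 0.1 rad and contact force between each of bottle, can, canister and the fingers below 0.1 N and x of can_center in the frame of mat between -0.15 and 0.15 m and y of can_center in the frame of mat between -0.07 and 0.07 m and x of canister_center in the frame of mat between -0.15 and 0.15 m and y of canister_center in the frame of mat between -0.07 and 0.07 m), for 0.2 s.
2. the enclosure sits released in the cradle while the containers still stand on the mat (all of step 1 and horizontal distance between enclosure_center and cradle below 0.012 m and angle between the x axis of enclosure_center and the x axis of cradle, either way round below 0.15 rad and z of enclosure_center in the frame of cradle below 0.035 m and angle between enclosure_center's own z axis and vertical below 0.06 rad and contact force between enclosure and the fingers below 0.1 N), for 0.2 s.
At the end, for the whole second after the job is handed in: The enclosure rests flat on the cradle's base plate within 12 mm of its centre and 0.15 rad of its long axis, and each container stands upright within 15 mm of where it stood at the start; all released and at rest (horizontal distance between enclosure_center and cradle below 0.012 m and angle between the x axis of enclosure_center and the x axis of cradle, either way round below 0.15 rad and z of enclosure_center in the frame of cradle below 0.035 m and angle between enclosure_center's own z axis and vertical below 0.06 rad and contact force between enclosure and the fingers below 0.1 N and distance of each of bottle_center, can_center, canister_center from where it was at the start of the episode below 0.015 m and angle between each of bottle_center, can_center, canister_center's own z axis and vertical below 0.1 rad and linear speed of each of bottle, can, canister, enclosure below 0.02 m/s); the robot touches nothing.
It fails at once if a container is tipped by more than 0.5 rad (angle between any of bottle_center, can_center, canister_center's own z axis and vertical above 0.5 rad).
It fails at once if a bystander is moved by more than 20 mm (distance of any of spool, cleaner, pliers from where it was at the start of the episode above 0.02 m).
It also fails if it takes over 134 s, if anything falls off the work surface, if the arm or the gripper's body presses on something with over 40 N, if the wrist force passes 120 N, or if a joint passes its speed limit or range.

### The arm

A 6-joint arm with a two-finger parallel gripper is mounted at the origin on the work surface. World frame = base frame: x ahead of the robot, y to its left, z up, the work surface at z = 0. Lengths are in m, angles in rad, forces in N, time in s.
With the tool pointing down it reaches from about 0.275 to 0.875 m from the base axis. Payload 12.5 kg.
Tool frame: the origin (TCP) lies at the very end of the fingers, on their centre line; the grasp point (between the pads) lies 19 mm behind it; z points along the fingers, y is the direction in which the jaws open and shut (so a half turn about z gives the same grasp; the last joint's range is limited). The gripper opens to 85 mm and grips with 20 to 120 N. Pads are 22 mm wide; open, the fingers measure 114 mm over their backs; the gripper's body (76 mm by 85 mm) begins 54 mm behind the grasp point. The pads swing forward as they close: fully open they stand 13 mm farther back than shut.
Start: joints at [-0.085, 0.351, 1.652, -0, 1.139, -0.085], TCP at [0.55, 0, 0.231] pointing down, gripper open.
Joint ranges: [-2.75, 2.75], [-0.79, 2.1], [0.01, 2.65], [-1.57, 4.71], [0.07, 3.14], [-2.87, 2.87]. Speed limits (rad/s): [2.22, 2.22, 2.79, 3.14, 3.14, 3.14].

### API

Orientations are given as a rotation vector (axis times angle).
In Python, from station import r gives the robot as it stands.
- The arm moves only by the tool move_arm, never from a script. Its argument "rows" is a list of rows, each an object of numbers: "tx", "ty", "tz": the shift along the tool's x, y, z in cm; "wx", "wy", "wz": the turn, a rotation vector about the tool's x, y, z in degrees. In form: [{"tx": .., "ty": .., "tz": .., "wx": .., "wy": .., "wz": ..}, ...]. A call has 1 to 10 rows; each row shifts and turns the commanded pose from where the row before left it, along the tool's axes as they then stand; what a row does not reach is not made up. A row lasts 1/10 s, in which the tool goes at most 50 mm and 8.59 degrees, less where a joint would pass 70% of its speed; a pose out of reach is approached as far as the arm can. A call is refused whole if a number of a shift passes 5 or a number of a turn 8.59, either way. A call with a gripper value outside its range is refused whole. "gripper" is the gripper's target within -1 to 1 (shut at 1, half-way at 0, fully open at -1), set as the call begins (left out, the last holds). The fingers move at their own pace and stop on an object; "newtons" is the grip in N (left out, the last holds). Time passes only in rows, so rows that do not move let the fingers close. It gives the time, the measured TCP pose, the force and the opening at its end, in the units of the state.
- r.observe(): the state, without advancing time (a new reading comes with each control period).
- r.grab_frame(name): name is "scene" or "side" or "wrist"; returns the picture (480x640x3 uint8, red, green, blue); there is no depth.
- r.calibration(name): a dict with "camera_matrix" (3x3 intrinsics, pixels), "R" (3x3) and "t" (3): a world point X has camera coordinates R X + t. Camera axes: x right, y down, z forward; pixel columns grow to the right and rows downward; lengths in m; the calibration is good to about 2 mm. A picture is of the moment at which its call begins: read the wrist's pose just before it. calibration takes no time and is no camera call; for the wrist camera it gives the pose at the moment of the call.
- r.close_job(): hands the job in, once; it reports no verdict.
The state is a dict: "time_s": time; "joints": joint angles; "joint_velocities": joint speeds; "effort": joint torques, N m; "tool_pos": TCP position; "tcp_rot": TCP orientation; "wrist_force": force on the tool from outside, world axes, zero at the start; "ft_torque": the same for the moment, N m; "gripper_width": opening from 0.0 (shut) to 1.0 (fully open).
Only numpy, scipy, OpenCV 4.12 (cv2) and the standard library are available. Lean on these libraries where they do the work, as an engineer would, in place of code of your own. Each camera call takes 0.05 s, during which the arm holds its last target.

## Working session

There is one attempt and no reset: what is moved stays moved. The work goes in short steps, Python scripts to look and compute and a tool call to move; the robot and the scene stay as the last step left them, time stands still between calls to the robot, and variables do not carry over. Pictures are saved under pics/ and viewed, and the job is handed in when it is done.

Besides the shell and the picture viewer there is one more tool, called by a JSON object that holds its "fn" and its "kwargs". move_arm: Moves the arm, as the interface text tells. Its arguments: {"type":"object","properties":{"rows":{"type":"array"},"gripper":{"type":"number"},"newtons":{"type":"number"}},"required":["rows"]}

```bash
mkdir -p pics; ls
python3 - <<'E'
from station import r
import cv2
print(r.observe())
for n in ("scene","side","wrist"):
    c=r.calibration(n); print(n,c)
    cv2.imwrite(f"pics/{n}0.png",r.grab_frame(n)[:,:,::-1])
E
```

```text
pics
{'time_s': 0.0, 'joints': array([-8.45484628e-02,  3.51239543e-01,  1.65242915e+00,  1.34148521e-05,
        1.13906558e+00, -8.46108510e-02]), 'joint_velocities': array([-0.00166705,  0.00056512, -0.00096118,  0.00029586,  0.00060935,
       -0.00088879]), 'effort': array([ 1.33101348e-03, -5.06107914e+01, -2.91406649e+01,  6.01447425e-06,
        4.57781483e-03,  4.96419239e-05]), 'tool_pos': array([5.49676113e-01, 8.46093836e-05, 2.30754678e-01]), 'tcp_rot': array([-2.22075574e+00, -2.22088181e+00,  1.14141905e-03]), 'wrist_force': array([-0.05356301,  0.30515689,  0.31412315]), 'ft_torque': array([-0.00700495, -0.03703407,  0.02740197]), 'gripper_width': 0.9961055133959359}
scene {'camera_matrix': array([[475.54626868,   0.        , 318.76140617],
       [  0.        , 475.54626868, 243.42750942],
       [  0.        ,   0.        ,   1.        ]]), 'R': array([[-0.85205546,  0.5231167 ,  0.01871907],
       [ 0.32476777,  0.55635283, -0.76485124],
       [-0.41052087, -0.64561633, -0.64393492]]), 't': array([ 0.49106722, -0.13592658,  1.24693632])}
side {'camera_matrix': array([[548.20453393,   0.        , 319.25514349],
       [  0.        , 548.20453393, 237.6967639 ],
       [  0.        ,   0.        ,   1.        ]]), 'R': array([[ 0.75306016, -0.65755235,  0.02291944],
       [-0.40797005, -0.49398927, -0.76781185],
       [ 0.51619844,  0.56885807, -0.64026531]]), 't': array([-0.46089351,  0.31642176,  0.71625939])}
wrist {'camera_matrix': array([[421.44695726,   0.        , 327.1931343 ],
       [  0.        , 421.44695726, 238.45362414],
       [  0.        ,   0.        ,   1.        ]]), 'R': array([[ 9.99998949e-01, -4.06716177e-04, -1.39129188e-03],
       [ 4.21941348e-05, -9.51254386e-01,  3.08407347e-01],
       [-1.44890676e-03, -3.08407081e-01, -9.51253369e-01]]), 't': array([-0.54805561, -0.03961668,  0.38065773])}
```

View pics/scene0.png

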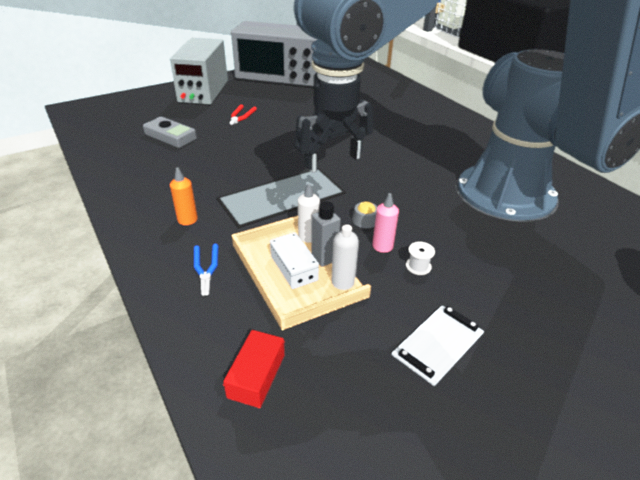

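View pics/side0.png

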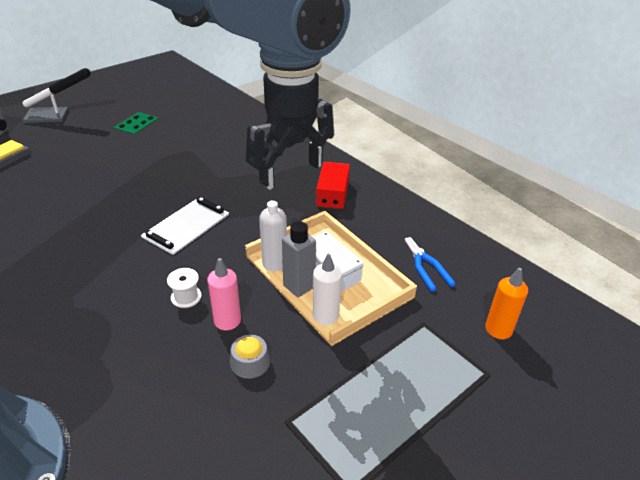

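View pics/wrist0.png

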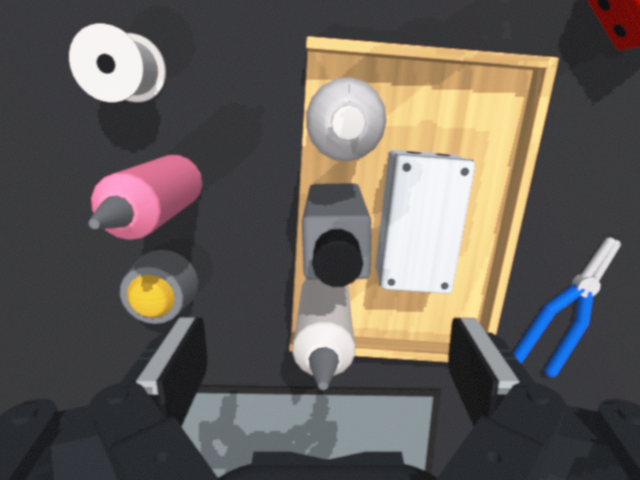

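Run:
```python
import cv2
def crop(n,x,y,w,h,s,o):
    im=cv2.imread(f"pics/{n}0.png")[y:y+h,x:x+w]
    cv2.imwrite(f"pics/{o}.png",cv2.resize(im,None,fx=s,fy=s,interpolation=cv2.INTER_CUBIC))
crop("scene",210,160,200,150,4,"c_s1")
crop("scene",380,300,120,90,6,"c_s2")
crop("side",230,190,200,150,4,"c_d1")
crop("side",280,320,220,160,3.6,"c_d2")
crop("side",130,180,120,90,6,"c_d3")
crop("wrist",280,20,300,225,2.6,"c_w1")
crop("wrist",280,180,300,225,2.6,"c_w2")
```

```text
(no output)
```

View pics/c_s1.png

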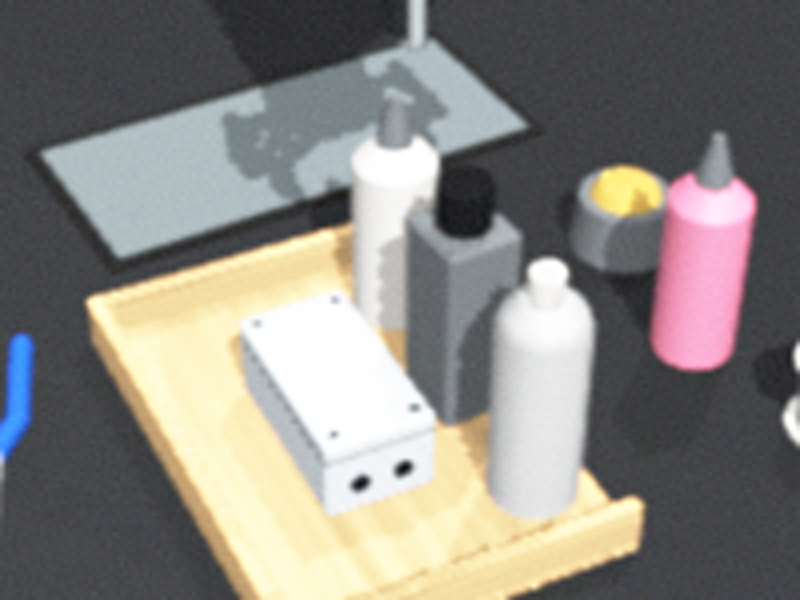

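View pics/c_s2.png

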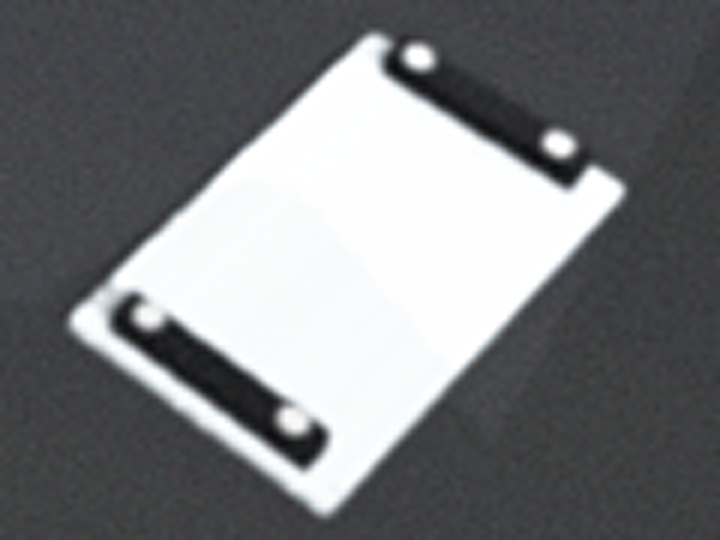

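View pics/c_d1.png

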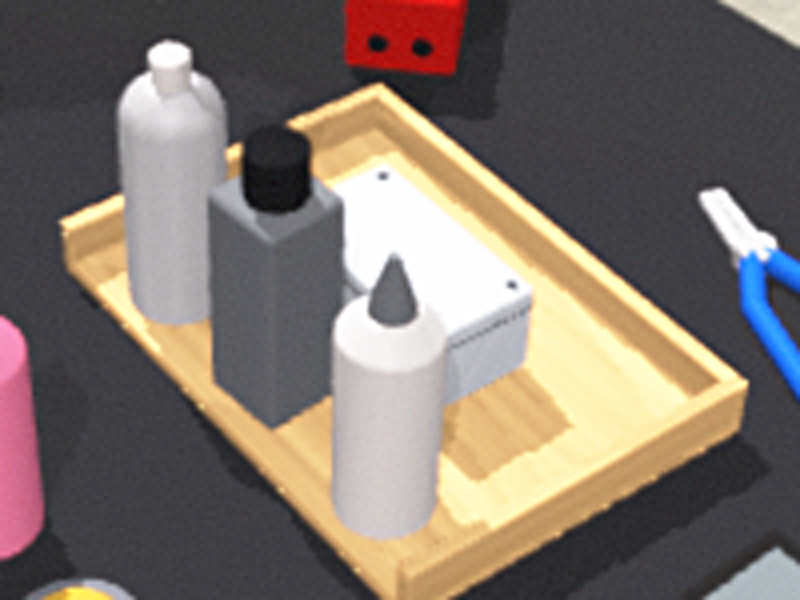

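View pics/c_d2.png

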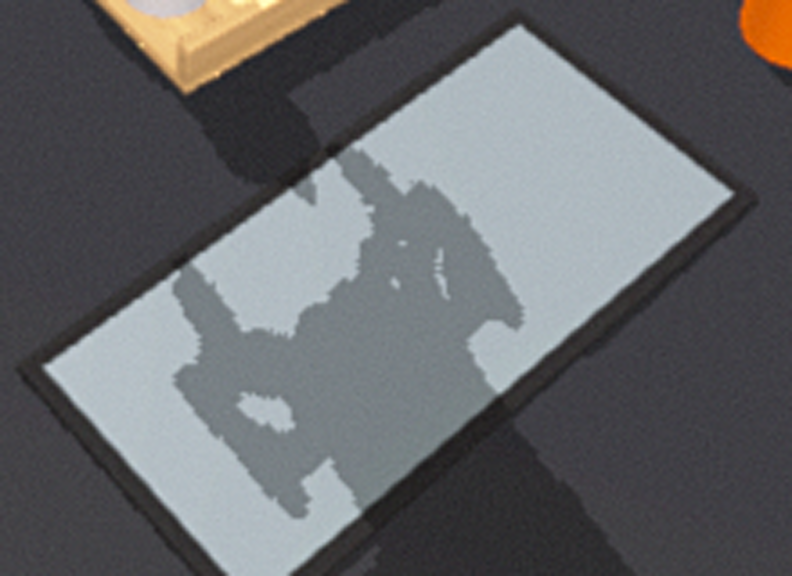

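View pics/c_d3.png

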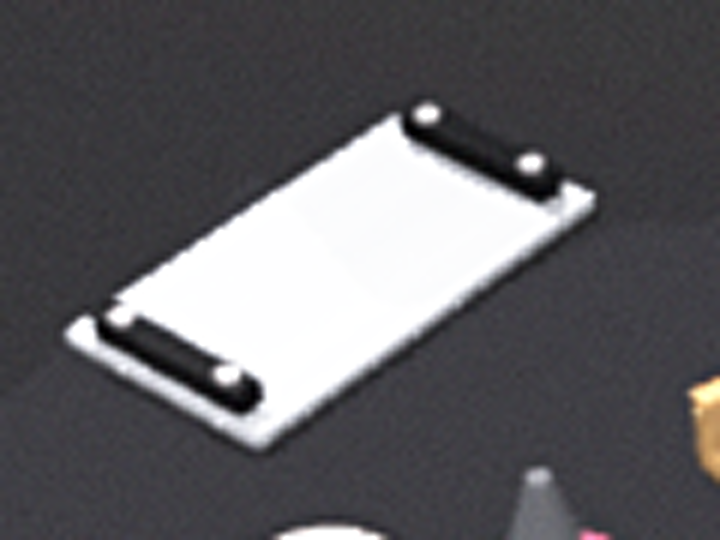

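View pics/c_w1.png

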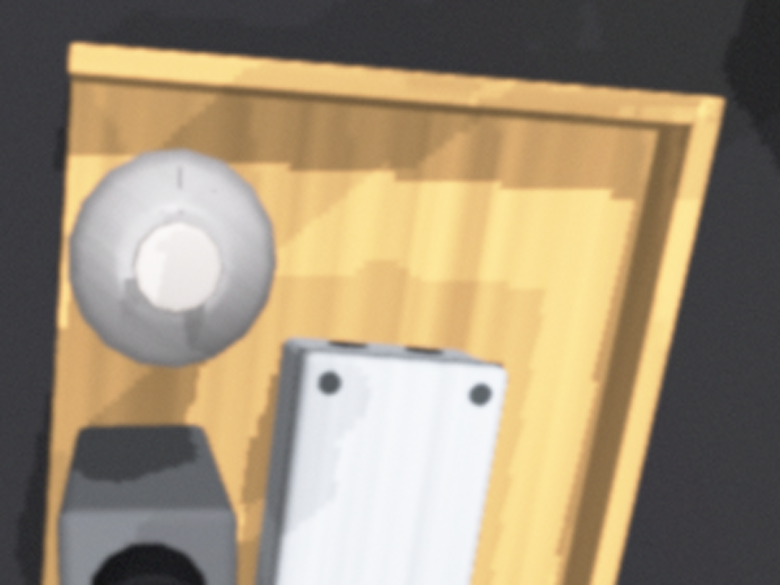

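View pics/c_w2.png

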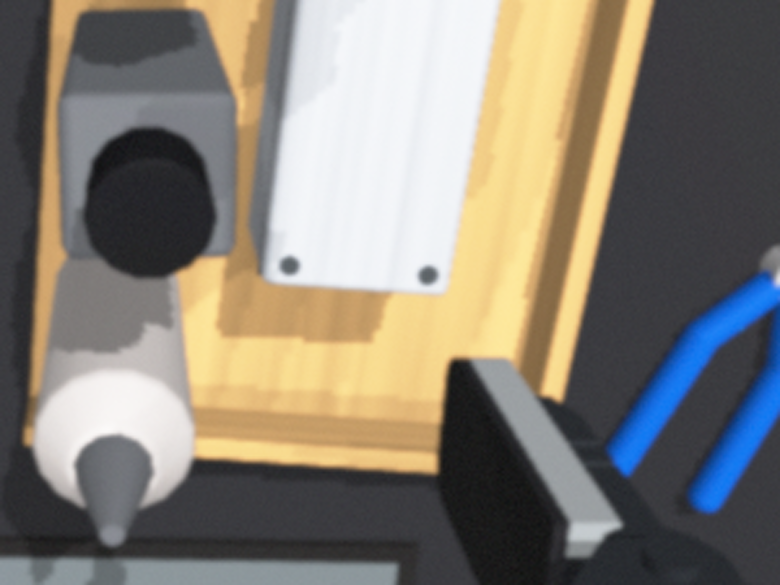

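```bash
cat > h.py <<'E'
import numpy as np, cv2
from scipy.optimize import least_squares
from station import r
CAL={n:r.calibration(n) for n in("scene","side")}
W0=dict(camera_matrix=np.array([[421.44695726,0,327.1931343],[0,421.44695726,238.45362414],[0,0,1]]),R=np.array([[9.99998949e-01,-4.06716177e-04,-1.39129188e-03],[4.21941348e-05,-9.51254386e-01,3.08407347e-01],[-1.44890676e-03,-3.08407081e-01,-9.51253369e-01]]),t=np.array([-0.54805561,-0.03961668,0.38065773]))
CAL["wrist"]=W0
def proj(c,X):
    q=c["R"]@np.asarray(X)+c["t"]; p=c["camera_matrix"]@q; return p[:2]/p[2]
def onz(n,u,v,z,cal=None):
    c=cal or CAL[n]; d=c["R"].T@np.linalg.solve(c["camera_matrix"],[u,v,1]); o=-c["R"].T@c["t"]
    return (o+d*(z-o[2])/d[2])[:2]
def rect(obs,x0):
    # obs: (cam,u,v,bx,by,z)
    def f(p):
        c,s=np.cos(p[2]),np.sin(p[2])
        return np.concatenate([proj(CAL[n],[p[0]+c*bx-s*by,p[1]+s*bx+c*by,z])-[u,v] for n,u,v,bx,by,z in obs])
    s=least_squares(f,x0,loss="soft_l1"); return s.x,f(s.x)
E
cat > m1.py <<'E'
from h import *
np.set_printoptions(precision=4,suppress=True)
for nm,pts in dict(can=[("wrist",348.5,121.9),("side",272.5,202),("scene",346.8,226.3)],canister=[("wrist",337.7,263.5),("side",299.5,225.8),("scene",326.8,205.8)],bottle=[("wrist",323,385.8),("side",328.5,253.8),("scene",309,183.8)]).items():
    print(nm,[onz(n,u,v,.148) for n,u,v in pts])
print("pink",onz("side",221,261,.14),onz("scene",389,194,.14))
X,Y=.095,.135
p,e=rect([("wrist",306.9,36.5,-X,Y,.03),("wrist",557.7,57.7,X,Y,.03),("side",245.8,246.3,-X,Y,.03),("side",325,212,X,Y,.03),("side",416.3,286.3,X,-Y,.03),("side",331,332.5,-X,-Y,.03),("scene",232.5,235.8,X,-Y,.03),("scene",370.5,285.8,-X,Y,.03)],[.6,0,0]);print("tray",p,e)
p,e=rect([("side",423.9,323.3,.15,.07,.003),("side",489.7,374.7,.15,-.07,.003),("side",285.6,422.8,-.15,.07,.003),("scene",217.5,198,.15,-.07,.003),("scene",240,226.8,.15,.07,.003),("scene",345,192,-.15,.07,.003)],[.55,-.25,0]);print("mat",p,e)
c=[("scene",442.2,305.8),("scene",484.2,331.7),("scene",434.2,385.8),("scene",391.7,353.7),("side",195,199.7),("side",229.2,213.3),("side",173.7,253.8),("side",141.3,235)]
for q in c: print(q,onz(*q,.006))
s=[("wrist",406.5,167.3),("wrist",464.6,171.5),("wrist",391.2,281.9),("wrist",444.6,285.8)]
s=[onz(*q,.056) for q in s];print("encl",s,np.mean(s,0))
s=[("scene",210+a/4,160+b/4) for a,b in((415,408),(333,435),(335,300),(257,323))]
s=[onz(*q,.056) for q in s];print("encl",s,np.mean(s,0))
E
python3 m1.py
```

```text
can [array([0.5593, 0.0696]), array([0.5623, 0.0717]), array([0.5584, 0.0648])]
canister [array([ 0.5543, -0.0087]), array([ 0.5563, -0.0092]), array([ 0.5558, -0.0088])]
bottle [array([ 0.5456, -0.0919]), array([ 0.5466, -0.0916]), array([ 0.5459, -0.0936])]
pink [0.4139 0.0084] [0.4164 0.0108]
tray [ 0.617  -0.0165 -0.0775] [-0.4329  0.1268  0.9738  0.2543 -0.8938 -1.2285 -0.5161 -1.3923  0.3094
 -0.2176  0.567   2.1423  0.103  -1.1513  1.2168  0.6662]
mat [ 0.5158 -0.277  -0.0097] [-0.7059 -0.9076  1.2751  0.0726 -0.9364  0.3841 -1.2098 -0.6913 -1.1435
  0.3946  1.3836 -0.3263]
('scene', 442.2, 305.8) [0.4297 0.2198]
('scene', 484.2, 331.7) [0.4071 0.3076]
('scene', 434.2, 385.8) [0.5649 0.3466]
('scene', 391.7, 353.7) [0.5852 0.2592]
('side', 195, 199.7) [0.5521 0.3425]
('side', 229.2, 213.3) [0.5819 0.255 ]
('side', 173.7, 253.8) [0.4276 0.2153]
('side', 141.3, 235) [0.4066 0.3063]
encl [array([0.6077, 0.0327]), array([0.6516, 0.0295]), array([ 0.6006, -0.0609]), array([ 0.6446, -0.0644])] [ 0.6261 -0.0158]
encl [array([0.6088, 0.0319]), array([0.6532, 0.0285]), array([ 0.6016, -0.0618]), array([ 0.6458, -0.0657])] [ 0.6273 -0.0168]
```

Run:
```python
from h import *
for q in((62,97),(234,95),(232,252),(68,253)): print(onz("wrist",280+q[0]/2.6,180+q[1]/2.6,.122))
```

```text
[0.53381429 0.01165702]
[0.57464205 0.01214667]
[ 0.57539249 -0.02821309]
[ 0.53460486 -0.02849032]
```

{"fn": "move_arm", "kwargs": {"rows": [{"tx":-2.3,"ty":-0.1},{"tx":-2.3,"ty":-0.1},{"tx":-2.3,"ty":-0.1},{"tx":-2.3},{"tz":2},{"tz":2},{},{}]}}

```text
invalid input
```

{"fn": "move_arm", "kwargs": {"rows": [{"tx":-2.3,"ty":-0.1,"tz":0,"wx":0,"wy":0,"wz":0},{"tx":-2.3,"ty":-0.1,"tz":0,"wx":0,"wy":0,"wz":0},{"tx":-2.3,"ty":-0.1,"tz":0,"wx":0,"wy":0,"wz":0},{"tx":-2.3,"ty":0,"tz":0,"wx":0,"wy":0,"wz":0},{"tx":0,"ty":0,"tz":2,"wx":0,"wy":0,"wz":0},{"tx":0,"ty":0,"tz":2,"wx":0,"wy":0,"wz":0},{"tx":0,"ty":0,"tz":0,"wx":0,"wy":0,"wz":0}], "gripper": -1, "newtons": 30}}

```text
time_s: 0.85
tool_pos: [0.5456, -0.0918, 0.1889]
tcp_rot: [-2.219, -2.218, 0.004]
wrist_force: [-0.3, -0.5, 0.2]
gripper_width: 0.999
```

{"fn": "move_arm", "kwargs": {"rows": [{"tx":0,"ty":0,"tz":2.2,"wx":0,"wy":0,"wz":0},{"tx":0,"ty":0,"tz":2.2,"wx":0,"wy":0,"wz":0},{"tx":0,"ty":0,"tz":2.2,"wx":0,"wy":0,"wz":0},{"tx":0,"ty":0,"tz":2.2,"wx":0,"wy":0,"wz":0},{"tx":0,"ty":0,"tz":2.0,"wx":0,"wy":0,"wz":0},{"tx":0,"ty":0,"tz":0,"wx":0,"wy":0,"wz":0},{"tx":0,"ty":0,"tz":0,"wx":0,"wy":0,"wz":0}]}}

```text
time_s: 1.55
tool_pos: [0.5475, -0.092, 0.0842]
tcp_rot: [2.221, 2.221, 0.0]
wrist_force: [0.3, -0.7, 0.6]
gripper_width: 1.0
```

```bash
cat > snap.py <<'E'
import sys,cv2
from station import r
n=sys.argv[1]; o=sys.argv[2]
im=r.grab_frame(n)[:,:,::-1]
if len(sys.argv)>3:
    x,y,w,h=map(int,sys.argv[3:7]); im=im[y:y+h,x:x+w]; s=min(800/w,600/h); im=cv2.resize(im,None,fx=s,fy=s,interpolation=cv2.INTER_CUBIC)
cv2.imwrite(f"pics/{o}.png",im)
E
python3 snap.py side a1 200 140 320 240
```

```text
(no output)
```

View pics/a1.png

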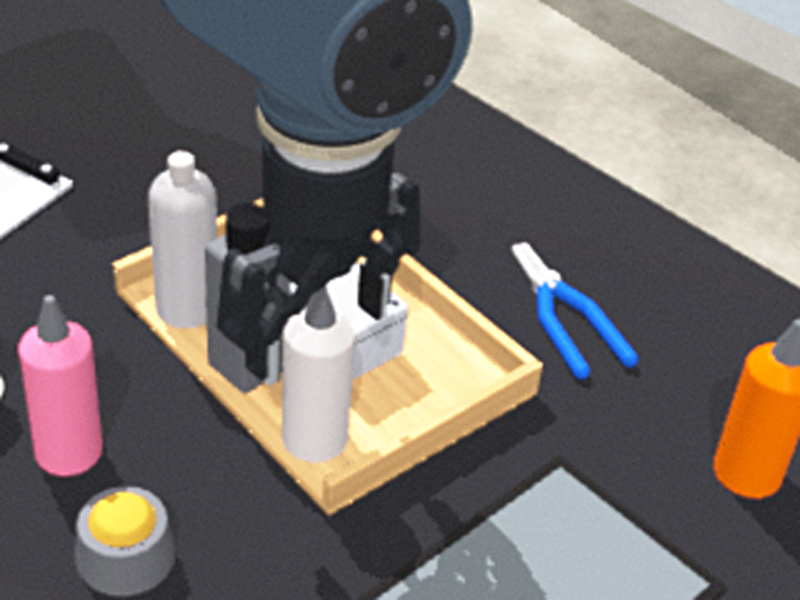

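```bash
python3 - <<'E'
from h import *
for z in (.084,.157,.2): 
  p=proj(CAL["side"],[.5475,-.092,z]);print((p-[200,140])*2.5)
print((proj(CAL["side"],[.546,-.092,.148])-[200,140])*2.5)
print(r.observe()['joints'])
E
python3 snap.py wrist a2; python3 snap.py scene a3 200 60 320 240
```

```text
[319.36418029 357.85591694]
[323.24721797 273.33409172]
[325.74203627 219.02954613]
[320.94869367 285.27782457]
[-2.50344539e-01  5.52478014e-01  1.75379567e+00  6.56000765e-06
  8.33690256e-01 -2.50523252e-01]
```

View pics/a2.png

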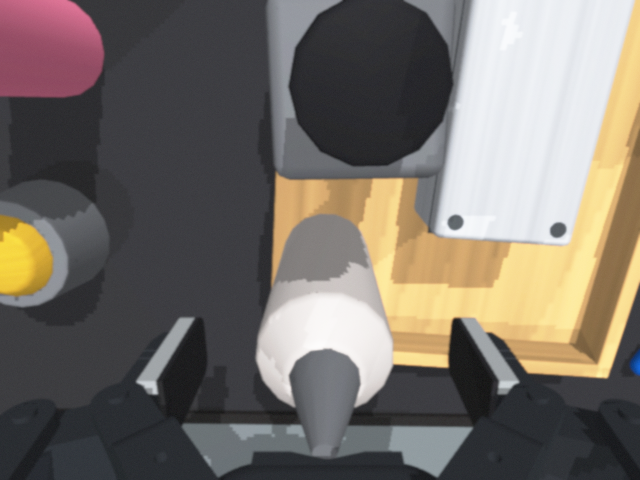

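View pics/a3.png

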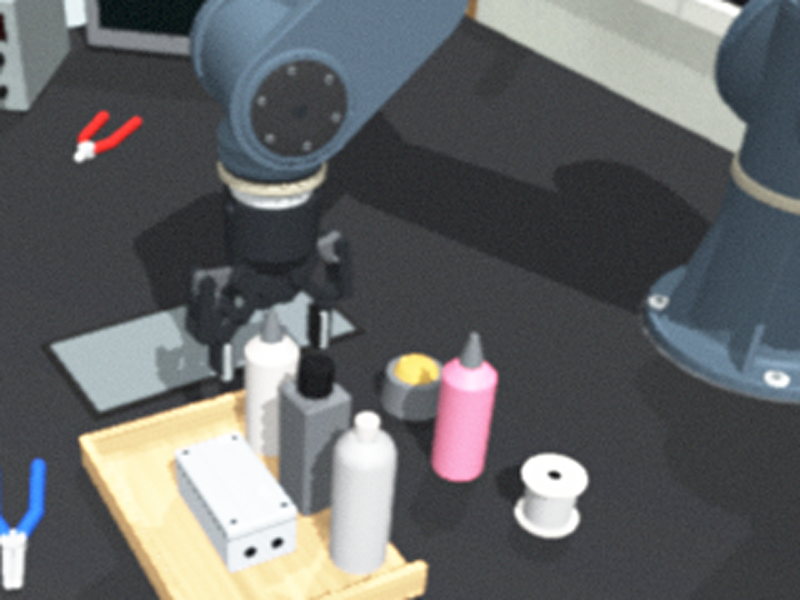

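{"fn": "move_arm", "kwargs": {"rows": [{"tx":0,"ty":0,"tz":0,"wx":0,"wy":0,"wz":0},{"tx":0,"ty":0,"tz":0,"wx":0,"wy":0,"wz":0},{"tx":0,"ty":0,"tz":0,"wx":0,"wy":0,"wz":0},{"tx":0,"ty":0,"tz":0,"wx":0,"wy":0,"wz":0},{"tx":0,"ty":0,"tz":0,"wx":0,"wy":0,"wz":0},{"tx":0,"ty":0,"tz":0,"wx":0,"wy":0,"wz":0},{"tx":0,"ty":0,"tz":0,"wx":0,"wy":0,"wz":0},{"tx":0,"ty":0,"tz":0,"wx":0,"wy":0,"wz":0}], "gripper": 1, "newtons": 35}}

```text
time_s: 2.5
tool_pos: [0.5471, -0.092, 0.0838]
tcp_rot: [2.221, 2.221, 0.0]
wrist_force: [-1.6, 0.6, 6.0]
gripper_width: 0.52
```

```bash
python3 snap.py side a4 200 140 320 240; python3 -c "
from station import r
print(r.observe())"
```

```text
{'time_s': 2.55, 'joints': array([-2.50544430e-01,  5.53356000e-01,  1.75499186e+00, -4.79558537e-05,
        8.32866860e-01, -2.50575165e-01]), 'joint_velocities': array([ 0.00044226,  0.00062565,  0.001243  ,  0.00037228, -0.0002793 ,
        0.0017524 ]), 'effort': array([ 6.43953681e-03, -5.27460515e+01, -2.21189421e+01,  5.06309804e-02,
       -4.87259813e-01,  1.64649356e-02]), 'tool_pos': array([ 0.54711699, -0.0920303 ,  0.08384455]), 'tcp_rot': array([2.22112879e+00, 2.22126871e+00, 2.54605770e-04]), 'wrist_force': array([-1.39136588, -0.71512024,  5.96264839]), 'ft_torque': array([0.01184414, 0.36329676, 0.01365677]), 'gripper_width': 0.5264460580334915}
```

View pics/a4.png

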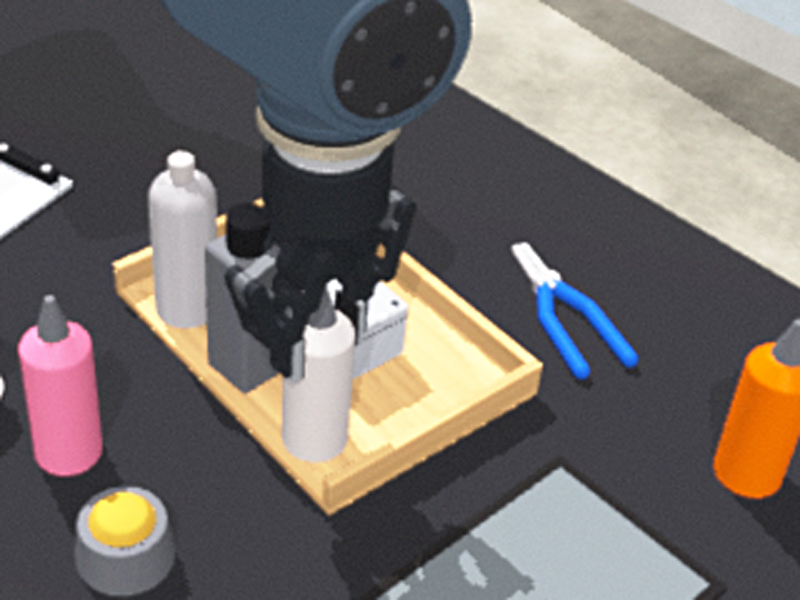

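{"fn": "move_arm", "kwargs": {"rows": [{"tx":0,"ty":0,"tz":-1,"wx":0,"wy":0,"wz":0},{"tx":0,"ty":0,"tz":-2,"wx":0,"wy":0,"wz":0},{"tx":0,"ty":0,"tz":-2,"wx":0,"wy":0,"wz":0},{"tx":0,"ty":0,"tz":-2,"wx":0,"wy":0,"wz":0},{"tx":0,"ty":0,"tz":-1,"wx":0,"wy":0,"wz":0},{"tx":-1.5,"ty":-1,"tz":0,"wx":0,"wy":0,"wz":0},{"tx":-2,"ty":-1.4,"tz":0,"wx":0,"wy":0,"wz":0},{"tx":-2,"ty":-1.4,"tz":0,"wx":0,"wy":0,"wz":0},{"tx":-2,"ty":-1.4,"tz":0,"wx":0,"wy":0,"wz":0},{"tx":-2,"ty":-1.4,"tz":0,"wx":0,"wy":0,"wz":0}]}}

```text
time_s: 3.55
tool_pos: [0.4802, -0.1876, 0.1632]
tcp_rot: [-2.221, -2.221, 0.0]
wrist_force: [0.7, -0.4, -1.6]
gripper_width: 0.526
```

{"fn": "move_arm", "kwargs": {"rows": [{"tx":-2,"ty":-1.4,"tz":0,"wx":0,"wy":0,"wz":0},{"tx":-2,"ty":-1.4,"tz":0,"wx":0,"wy":0,"wz":0},{"tx":-2,"ty":-1.4,"tz":0,"wx":0,"wy":0,"wz":0},{"tx":-1.5,"ty":-1,"tz":0,"wx":0,"wy":0,"wz":0},{"tx":-1.5,"ty":-0.9,"tz":0,"wx":0,"wy":0,"wz":0},{"tx":0,"ty":0,"tz":2,"wx":0,"wy":0,"wz":0},{"tx":0,"ty":0,"tz":2,"wx":0,"wy":0,"wz":0},{"tx":0,"ty":0,"tz":2,"wx":0,"wy":0,"wz":0},{"tx":0,"ty":0,"tz":0,"wx":0,"wy":0,"wz":0},{"tx":0,"ty":0,"tz":0,"wx":0,"wy":0,"wz":0}]}}

```text
time_s: 4.55
tool_pos: [0.42, -0.277, 0.1036]
tcp_rot: [-2.221, -2.221, 0.0]
wrist_force: [0.6, -0.2, -1.4]
gripper_width: 0.52
```

```bash
python3 snap.py side a5 200 200 320 240
```

```text
(no output)
```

View pics/a5.png

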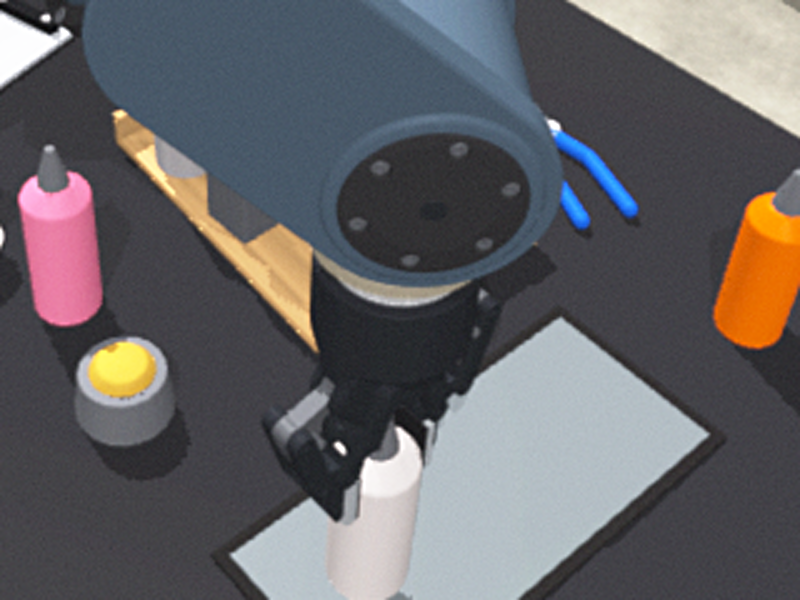

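{"fn": "move_arm", "kwargs": {"rows": [{"tx":0,"ty":0,"tz":1.2,"wx":0,"wy":0,"wz":0},{"tx":0,"ty":0,"tz":0.7,"wx":0,"wy":0,"wz":0},{"tx":0,"ty":0,"tz":0.3,"wx":0,"wy":0,"wz":0},{"tx":0,"ty":0,"tz":0.2,"wx":0,"wy":0,"wz":0},{"tx":0,"ty":0,"tz":0,"wx":0,"wy":0,"wz":0},{"tx":0,"ty":0,"tz":0,"wx":0,"wy":0,"wz":0}]}}

```text
time_s: 5.2
tool_pos: [0.4201, -0.2771, 0.0794]
tcp_rot: [2.221, 2.221, 0.0]
wrist_force: [0.1, -0.1, -1.9]
gripper_width: 0.521
```

{"fn": "move_arm", "kwargs": {"rows": [{"tx":0,"ty":0,"tz":0.1,"wx":0,"wy":0,"wz":0},{"tx":0,"ty":0,"tz":0.05,"wx":0,"wy":0,"wz":0},{"tx":0,"ty":0,"tz":0,"wx":0,"wy":0,"wz":0}]}}

```text
time_s: 5.5
tool_pos: [0.4203, -0.2773, 0.0788]
tcp_rot: [2.221, 2.221, -0.0]
wrist_force: [-3.1, 1.6, 11.5]
gripper_width: 0.522
```

{"fn": "move_arm", "kwargs": {"rows": [{"tx":0,"ty":0,"tz":-0.1,"wx":0,"wy":0,"wz":0},{"tx":0,"ty":0,"tz":0,"wx":0,"wy":0,"wz":0},{"tx":0,"ty":0,"tz":0,"wx":0,"wy":0,"wz":0},{"tx":0,"ty":0,"tz":0,"wx":0,"wy":0,"wz":0},{"tx":0,"ty":0,"tz":0,"wx":0,"wy":0,"wz":0},{"tx":0,"ty":0,"tz":0,"wx":0,"wy":0,"wz":0},{"tx":0,"ty":0,"tz":0,"wx":0,"wy":0,"wz":0}], "gripper": -1}}

```text
time_s: 6.2
tool_pos: [0.42, -0.277, 0.0788]
tcp_rot: [-2.221, -2.221, 0.0]
wrist_force: [0.0, -1.0, 0.3]
gripper_width: 1.003
```

{"fn": "move_arm", "kwargs": {"rows": [{"tx":0,"ty":0,"tz":-1,"wx":0,"wy":0,"wz":0},{"tx":0,"ty":0,"tz":-2,"wx":0,"wy":0,"wz":0},{"tx":0,"ty":0,"tz":-2.5,"wx":0,"wy":0,"wz":0},{"tx":0,"ty":0,"tz":-2.5,"wx":0,"wy":0,"wz":0},{"tx":0,"ty":0,"tz":-2.5,"wx":0,"wy":0,"wz":0},{"tx":2,"ty":1,"tz":0,"wx":0,"wy":0,"wz":0},{"tx":2.7,"ty":1.4,"tz":0,"wx":0,"wy":0,"wz":0},{"tx":2.7,"ty":1.4,"tz":0,"wx":0,"wy":0,"wz":0},{"tx":2.7,"ty":1.4,"tz":0,"wx":0,"wy":0,"wz":0},{"tx":2.7,"ty":1.4,"tz":0,"wx":0,"wy":0,"wz":0}]}}

```text
time_s: 7.2
tool_pos: [0.4865, -0.1479, 0.1846]
tcp_rot: [2.221, 2.221, 0.0]
wrist_force: [0.5, -0.9, -0.4]
gripper_width: 0.996
```

{"fn": "move_arm", "kwargs": {"rows": [{"tx":2.8,"ty":1.4,"tz":0,"wx":0,"wy":0,"wz":0},{"tx":2.8,"ty":1.4,"tz":0,"wx":0,"wy":0,"wz":0},{"tx":2.8,"ty":1.4,"tz":0,"wx":0,"wy":0,"wz":0},{"tx":2.8,"ty":1.4,"tz":0,"wx":0,"wy":0,"wz":0},{"tx":1.8,"ty":0.8,"tz":0,"wx":0,"wy":0,"wz":0},{"tx":1.0,"ty":0.5,"tz":0,"wx":0,"wy":0,"wz":0},{"tx":0,"ty":0,"tz":0,"wx":0,"wy":0,"wz":0},{"tx":0,"ty":0,"tz":0,"wx":0,"wy":0,"wz":0}]}}

```text
time_s: 8.0
tool_pos: [0.5547, -0.0095, 0.184]
tcp_rot: [2.221, 2.221, -0.0]
wrist_force: [0.2, -0.4, -0.2]
gripper_width: 1.001
```

```bash
python3 snap.py wrist b1;  python3 snap.py side b2 200 200 320 240
```

```text
(no output)
```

View pics/b1.png

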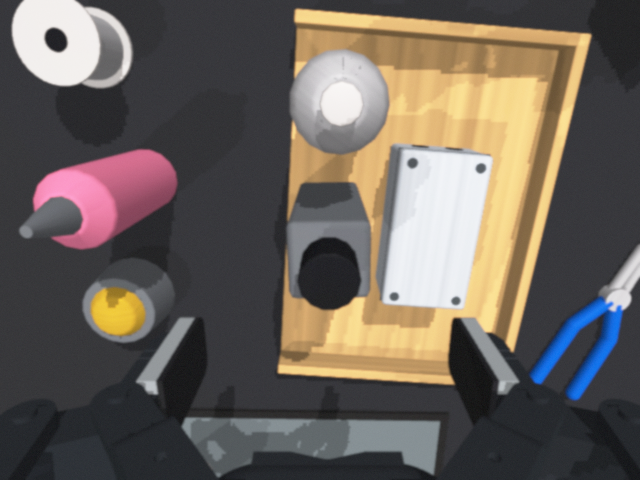

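View pics/b2.png

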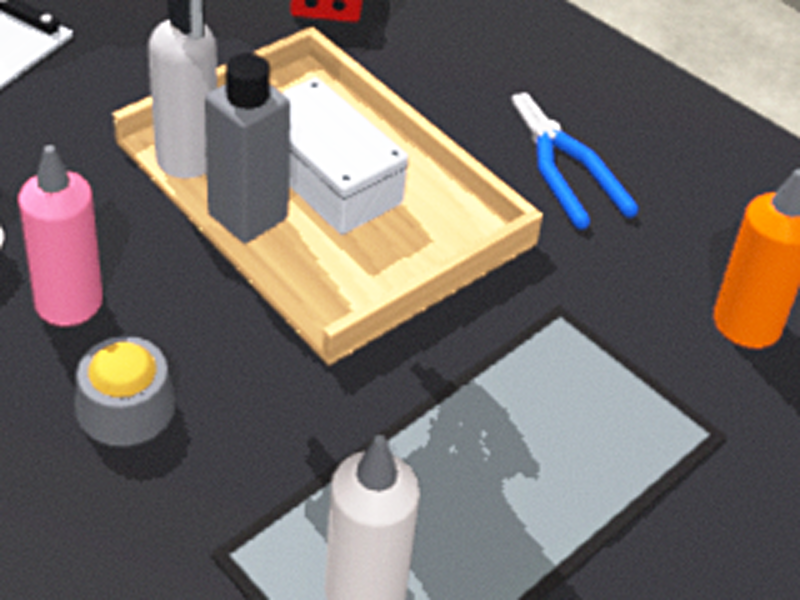

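{"fn": "move_arm", "kwargs": {"rows": [{"tx":0,"ty":0,"tz":2,"wx":0,"wy":0,"wz":0},{"tx":0,"ty":0,"tz":2,"wx":0,"wy":0,"wz":0},{"tx":0,"ty":0,"tz":2,"wx":0,"wy":0,"wz":0},{"tx":0,"ty":0,"tz":2,"wx":0,"wy":0,"wz":0},{"tx":0,"ty":0,"tz":1.8,"wx":0,"wy":0,"wz":0},{"tx":0,"ty":0,"tz":0,"wx":0,"wy":0,"wz":0},{"tx":0,"ty":0,"tz":0,"wx":0,"wy":0,"wz":0}]}}

```text
time_s: 8.8
tool_pos: [0.555, -0.0095, 0.0862]
tcp_rot: [-2.222, -2.221, 0.0]
wrist_force: [0.5, -0.7, -0.1]
gripper_width: 1.002
```

{"fn": "move_arm", "kwargs": {"rows": [{"tx":0,"ty":0,"tz":0,"wx":0,"wy":0,"wz":0},{"tx":0,"ty":0,"tz":0,"wx":0,"wy":0,"wz":0},{"tx":0,"ty":0,"tz":0,"wx":0,"wy":0,"wz":0},{"tx":0,"ty":0,"tz":0,"wx":0,"wy":0,"wz":0},{"tx":0,"ty":0,"tz":0,"wx":0,"wy":0,"wz":0},{"tx":0,"ty":0,"tz":0,"wx":0,"wy":0,"wz":0},{"tx":0,"ty":0,"tz":0,"wx":0,"wy":0,"wz":0},{"tx":0,"ty":0,"tz":0,"wx":0,"wy":0,"wz":0}], "gripper": 1, "newtons": 35}}

```text
time_s: 9.6
tool_pos: [0.5554, -0.009, 0.0866]
tcp_rot: [2.221, 2.221, 0.001]
wrist_force: [-1.0, -0.2, 5.7]
gripper_width: 0.513
```

{"fn": "move_arm", "kwargs": {"rows": [{"tx":0,"ty":0,"tz":-1,"wx":0,"wy":0,"wz":0},{"tx":0,"ty":0,"tz":-2,"wx":0,"wy":0,"wz":0},{"tx":0,"ty":0,"tz":-2,"wx":0,"wy":0,"wz":0},{"tx":0,"ty":0,"tz":-2,"wx":0,"wy":0,"wz":0},{"tx":0,"ty":0,"tz":-1,"wx":0,"wy":0,"wz":0},{"tx":-1.4,"ty":-0.3,"tz":0,"wx":0,"wy":0,"wz":0},{"tx":-2.4,"ty":-0.4,"tz":0,"wx":0,"wy":0,"wz":0},{"tx":-2.5,"ty":-0.4,"tz":0,"wx":0,"wy":0,"wz":0},{"tx":-2.5,"ty":-0.4,"tz":0,"wx":0,"wy":0,"wz":0},{"tx":-2.5,"ty":-0.4,"tz":0,"wx":0,"wy":0,"wz":0}]}}

```text
time_s: 10.6
tool_pos: [0.5349, -0.1235, 0.1648]
tcp_rot: [-2.22, -2.22, 0.002]
wrist_force: [-0.6, -0.7, -3.2]
gripper_width: 0.51
```

{"fn": "move_arm", "kwargs": {"rows": [{"tx":-2.5,"ty":-0.4,"tz":0,"wx":0,"wy":0,"wz":0},{"tx":-2.5,"ty":-0.4,"tz":0,"wx":0,"wy":0,"wz":0},{"tx":-2.5,"ty":-0.4,"tz":0,"wx":0,"wy":0,"wz":0},{"tx":-2.5,"ty":-0.3,"tz":0,"wx":0,"wy":0,"wz":0},{"tx":-2.5,"ty":-0.3,"tz":0,"wx":0,"wy":0,"wz":0},{"tx":-2.0,"ty":-0.3,"tz":0,"wx":0,"wy":0,"wz":0},{"tx":-1.0,"ty":0,"tz":1.0,"wx":0,"wy":0,"wz":0},{"tx":0,"ty":0,"tz":2,"wx":0,"wy":0,"wz":0},{"tx":0,"ty":0,"tz":2,"wx":0,"wy":0,"wz":0},{"tx":0,"ty":0,"tz":2,"wx":0,"wy":0,"wz":0}]}}

```text
time_s: 11.6
tool_pos: [0.5142, -0.2766, 0.0936]
tcp_rot: [-2.22, -2.22, 0.001]
wrist_force: [-0.1, -0.8, -3.4]
gripper_width: 0.514
```

{"fn": "move_arm", "kwargs": {"rows": [{"tx":0,"ty":0,"tz":0.8,"wx":0,"wy":0,"wz":0},{"tx":0,"ty":0,"tz":0.4,"wx":0,"wy":0,"wz":0},{"tx":0,"ty":0,"tz":0.2,"wx":0,"wy":0,"wz":0},{"tx":0,"ty":0,"tz":0.05,"wx":0,"wy":0,"wz":0},{"tx":0,"ty":0,"tz":0.0,"wx":0,"wy":0,"wz":0}]}}

```text
time_s: 12.1
tool_pos: [0.5152, -0.2771, 0.0819]
tcp_rot: [2.221, 2.221, 0.0]
wrist_force: [0.2, 0.5, -2.7]
gripper_width: 0.51
```

{"fn": "move_arm", "kwargs": {"rows": [{"tx":0,"ty":0,"tz":0.1,"wx":0,"wy":0,"wz":0},{"tx":0,"ty":0,"tz":0.05,"wx":0,"wy":0,"wz":0},{"tx":0,"ty":0,"tz":0,"wx":0,"wy":0,"wz":0}]}}

```text
time_s: 12.4
tool_pos: [0.5154, -0.2772, 0.0816]
tcp_rot: [2.22, 2.221, 0.0]
wrist_force: [-3.3, 1.8, 13.0]
gripper_width: 0.507
```

{"fn": "move_arm", "kwargs": {"rows": [{"tx":0,"ty":0,"tz":-0.1,"wx":0,"wy":0,"wz":0},{"tx":0,"ty":0,"tz":0,"wx":0,"wy":0,"wz":0},{"tx":0,"ty":0,"tz":0,"wx":0,"wy":0,"wz":0},{"tx":0,"ty":0,"tz":0,"wx":0,"wy":0,"wz":0},{"tx":0,"ty":0,"tz":0,"wx":0,"wy":0,"wz":0},{"tx":0,"ty":0,"tz":0,"wx":0,"wy":0,"wz":0},{"tx":0,"ty":0,"tz":0,"wx":0,"wy":0,"wz":0}], "gripper": -1}}

```text
time_s: 13.1
tool_pos: [0.515, -0.277, 0.0807]
tcp_rot: [-2.221, -2.221, 0.0]
wrist_force: [-0.3, 0.1, 0.2]
gripper_width: 1.001
```

{"fn": "move_arm", "kwargs": {"rows": [{"tx":0,"ty":0,"tz":-1,"wx":0,"wy":0,"wz":0},{"tx":0,"ty":0,"tz":-2,"wx":0,"wy":0,"wz":0},{"tx":0,"ty":0,"tz":-2.5,"wx":0,"wy":0,"wz":0},{"tx":0,"ty":0,"tz":-2.5,"wx":0,"wy":0,"wz":0},{"tx":0,"ty":0,"tz":-2.5,"wx":0,"wy":0,"wz":0},{"tx":2,"ty":0.3,"tz":0,"wx":0,"wy":0,"wz":0},{"tx":3,"ty":0.4,"tz":0,"wx":0,"wy":0,"wz":0},{"tx":3,"ty":0.4,"tz":0,"wx":0,"wy":0,"wz":0},{"tx":3,"ty":0.4,"tz":0,"wx":0,"wy":0,"wz":0},{"tx":3,"ty":0.4,"tz":0,"wx":0,"wy":0,"wz":0}]}}

```text
time_s: 14.1
tool_pos: [0.5341, -0.1359, 0.1866]
tcp_rot: [2.221, 2.221, 0.0]
wrist_force: [0.1, -0.8, 0.5]
gripper_width: 1.0
```

{"fn": "move_arm", "kwargs": {"rows": [{"tx":3,"ty":0.4,"tz":0,"wx":0,"wy":0,"wz":0},{"tx":3,"ty":0.4,"tz":0,"wx":0,"wy":0,"wz":0},{"tx":3,"ty":0.4,"tz":0,"wx":0,"wy":0,"wz":0},{"tx":3,"ty":0.4,"tz":0,"wx":0,"wy":0,"wz":0},{"tx":3,"ty":0.4,"tz":0,"wx":0,"wy":0,"wz":0},{"tx":3,"ty":0.3,"tz":0,"wx":0,"wy":0,"wz":0},{"tx":1.6,"ty":0.2,"tz":0,"wx":0,"wy":0,"wz":0},{"tx":1.0,"ty":0,"tz":0,"wx":0,"wy":0,"wz":0},{"tx":0,"ty":0,"tz":0,"wx":0,"wy":0,"wz":0},{"tx":0,"ty":0,"tz":0,"wx":0,"wy":0,"wz":0}]}}

```text
time_s: 15.1
tool_pos: [0.5589, 0.0683, 0.1859]
tcp_rot: [2.222, 2.221, -0.0]
wrist_force: [0.8, -0.5, -0.1]
gripper_width: 1.001
```

```bash
python3 - <<'E'
from h import *
c=r.calibration("wrist"); im=r.grab_frame("wrist"); cv2.imwrite("pics/d1.png",im[:,:,::-1]); print(c['t'],r.observe()['tool_pos'])
import pickle;pickle.dump(c,open("d1.pkl","wb"))
E
python3 snap.py side d2 200 200 320 240
```

```text
[-0.55749209  0.03940213  0.35848904] [0.55896676 0.06802852 0.18582853]
```

View pics/d1.png

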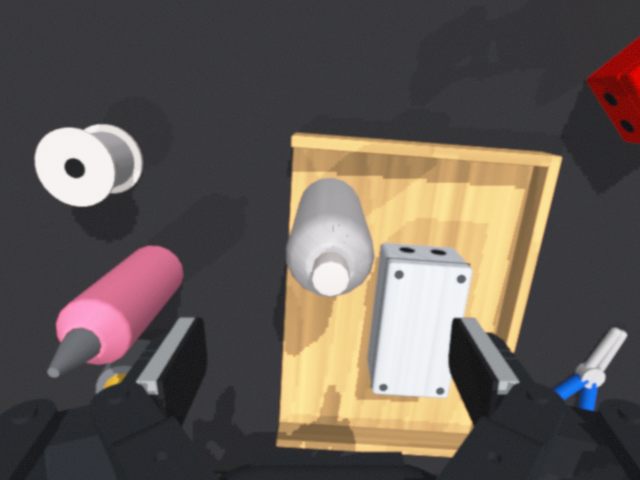

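View pics/d2.png

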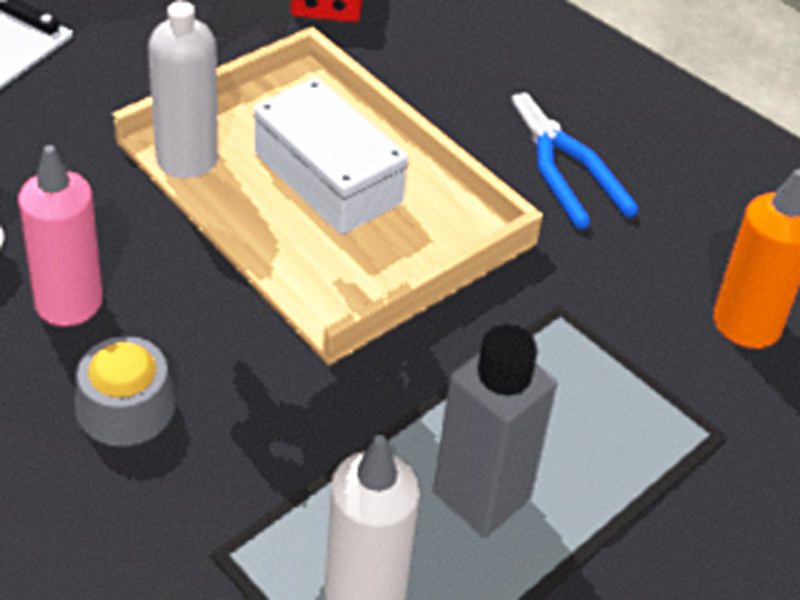

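Run:
```python
from h import *
import pickle;c=pickle.load(open("d1.pkl","rb"))
print(onz("",330,277,.148,c))
```

```text
[0.55890812 0.07031293]
```

{"fn": "move_arm", "kwargs": {"rows": [{"tx":0.1,"ty":0,"tz":2,"wx":0,"wy":0,"wz":0},{"tx":0,"ty":0,"tz":2,"wx":0,"wy":0,"wz":0},{"tx":0,"ty":0,"tz":2,"wx":0,"wy":0,"wz":0},{"tx":0,"ty":0,"tz":2,"wx":0,"wy":0,"wz":0},{"tx":0,"ty":0,"tz":2.0,"wx":0,"wy":0,"wz":0},{"tx":0,"ty":0,"tz":0,"wx":0,"wy":0,"wz":0},{"tx":0,"ty":0,"tz":0,"wx":0,"wy":0,"wz":0}]}}

```text
time_s: 15.9
tool_pos: [0.5591, 0.0695, 0.0862]
tcp_rot: [-2.222, -2.221, 0.0]
wrist_force: [-0.1, 0.5, 0.4]
gripper_width: 0.999
```

{"fn": "move_arm", "kwargs": {"rows": [{"tx":0,"ty":0,"tz":0,"wx":0,"wy":0,"wz":0},{"tx":0,"ty":0,"tz":0,"wx":0,"wy":0,"wz":0},{"tx":0,"ty":0,"tz":0,"wx":0,"wy":0,"wz":0},{"tx":0,"ty":0,"tz":0,"wx":0,"wy":0,"wz":0},{"tx":0,"ty":0,"tz":0,"wx":0,"wy":0,"wz":0},{"tx":0,"ty":0,"tz":0,"wx":0,"wy":0,"wz":0},{"tx":0,"ty":0,"tz":0,"wx":0,"wy":0,"wz":0},{"tx":0,"ty":0,"tz":0,"wx":0,"wy":0,"wz":0}], "gripper": 1, "newtons": 40}}

```text
time_s: 16.7
tool_pos: [0.5596, 0.07, 0.0869]
tcp_rot: [2.22, 2.221, 0.002]
wrist_force: [-0.9, 0.2, 6.7]
gripper_width: 0.552
```

{"fn": "move_arm", "kwargs": {"rows": [{"tx":0,"ty":0,"tz":-1,"wx":0,"wy":0,"wz":0},{"tx":0,"ty":0,"tz":-2,"wx":0,"wy":0,"wz":0},{"tx":0,"ty":0,"tz":-2,"wx":0,"wy":0,"wz":0},{"tx":0,"ty":0,"tz":-2,"wx":0,"wy":0,"wz":0},{"tx":0,"ty":0,"tz":-1,"wx":0,"wy":0,"wz":0},{"tx":-1.4,"ty":0.2,"tz":0,"wx":0,"wy":0,"wz":0},{"tx":-2.5,"ty":0.4,"tz":0,"wx":0,"wy":0,"wz":0},{"tx":-2.5,"ty":0.4,"tz":0,"wx":0,"wy":0,"wz":0},{"tx":-2.5,"ty":0.4,"tz":0,"wx":0,"wy":0,"wz":0},{"tx":-2.5,"ty":0.4,"tz":0,"wx":0,"wy":0,"wz":0}]}}

```text
time_s: 17.7
tool_pos: [0.5765, -0.0457, 0.1648]
tcp_rot: [-2.221, -2.22, 0.002]
wrist_force: [-0.2, 0.1, -2.6]
gripper_width: 0.549
```

{"fn": "move_arm", "kwargs": {"rows": [{"tx":-2.5,"ty":0.4,"tz":0,"wx":0,"wy":0,"wz":0},{"tx":-2.5,"ty":0.4,"tz":0,"wx":0,"wy":0,"wz":0},{"tx":-2.5,"ty":0.4,"tz":0,"wx":0,"wy":0,"wz":0},{"tx":-2.5,"ty":0.4,"tz":0,"wx":0,"wy":0,"wz":0},{"tx":-2.5,"ty":0.4,"tz":0,"wx":0,"wy":0,"wz":0},{"tx":-2.5,"ty":0.4,"tz":0,"wx":0,"wy":0,"wz":0},{"tx":-2.5,"ty":0.4,"tz":0,"wx":0,"wy":0,"wz":0},{"tx":-2.5,"ty":0.3,"tz":0,"wx":0,"wy":0,"wz":0},{"tx":-2.0,"ty":0.2,"tz":0,"wx":0,"wy":0,"wz":0},{"tx":-1.25,"ty":0,"tz":0,"wx":0,"wy":0,"wz":0}]}}

```text
time_s: 18.7
tool_pos: [0.6095, -0.2783, 0.1649]
tcp_rot: [-2.222, -2.22, 0.001]
wrist_force: [1.5, 1.0, -2.7]
gripper_width: 0.553
```

{"fn": "move_arm", "kwargs": {"rows": [{"tx":0,"ty":0,"tz":1.0,"wx":0,"wy":0,"wz":0},{"tx":0,"ty":0,"tz":2,"wx":0,"wy":0,"wz":0},{"tx":0,"ty":0,"tz":2,"wx":0,"wy":0,"wz":0},{"tx":0,"ty":0,"tz":2,"wx":0,"wy":0,"wz":0},{"tx":0,"ty":0,"tz":0.8,"wx":0,"wy":0,"wz":0},{"tx":0,"ty":0,"tz":0.4,"wx":0,"wy":0,"wz":0},{"tx":0,"ty":0,"tz":0.2,"wx":0,"wy":0,"wz":0},{"tx":0,"ty":0,"tz":0,"wx":0,"wy":0,"wz":0},{"tx":0,"ty":0,"tz":0.0,"wx":0,"wy":0,"wz":0}]}}

```text
time_s: 19.6
tool_pos: [0.6103, -0.2766, 0.0826]
tcp_rot: [2.221, 2.221, 0.001]
wrist_force: [-0.4, -0.4, -2.6]
gripper_width: 0.55
```

{"fn": "move_arm", "kwargs": {"rows": [{"tx":0,"ty":0,"tz":0.1,"wx":0,"wy":0,"wz":0},{"tx":0,"ty":0,"tz":0.08,"wx":0,"wy":0,"wz":0},{"tx":0,"ty":0,"tz":0,"wx":0,"wy":0,"wz":0}]}}

```text
time_s: 19.9
tool_pos: [0.6106, -0.2769, 0.0819]
tcp_rot: [2.22, 2.22, 0.001]
wrist_force: [-2.3, 1.2, 9.5]
gripper_width: 0.554
```

{"fn": "move_arm", "kwargs": {"rows": [{"tx":0,"ty":0,"tz":-0.1,"wx":0,"wy":0,"wz":0},{"tx":0,"ty":0,"tz":0,"wx":0,"wy":0,"wz":0},{"tx":0,"ty":0,"tz":0,"wx":0,"wy":0,"wz":0},{"tx":0,"ty":0,"tz":0,"wx":0,"wy":0,"wz":0},{"tx":0,"ty":0,"tz":0,"wx":0,"wy":0,"wz":0},{"tx":0,"ty":0,"tz":0,"wx":0,"wy":0,"wz":0},{"tx":0,"ty":0,"tz":0,"wx":0,"wy":0,"wz":0}], "gripper": -1}}

```text
time_s: 20.6
tool_pos: [0.61, -0.2765, 0.0809]
tcp_rot: [-2.221, -2.221, 0.0]
wrist_force: [-0.8, -0.4, -0.0]
gripper_width: 1.0
```

{"fn": "move_arm", "kwargs": {"rows": [{"tx":0,"ty":0,"tz":-1,"wx":0,"wy":0,"wz":0},{"tx":0,"ty":0,"tz":-2,"wx":0,"wy":0,"wz":0},{"tx":0,"ty":0,"tz":-2.5,"wx":0,"wy":0,"wz":0},{"tx":0,"ty":0,"tz":-2.5,"wx":0,"wy":0,"wz":0},{"tx":0,"ty":0,"tz":-2.5,"wx":0,"wy":0,"wz":0},{"tx":2,"ty":0.1,"tz":0,"wx":0,"wy":0,"wz":0},{"tx":3,"ty":0.2,"tz":0,"wx":0,"wy":0,"wz":0},{"tx":3,"ty":0.2,"tz":0,"wx":0,"wy":0,"wz":0},{"tx":3,"ty":0.2,"tz":0,"wx":0,"wy":0,"wz":0},{"tx":3,"ty":0.2,"tz":0,"wx":0,"wy":0,"wz":0}]}}

```text
time_s: 21.6
tool_pos: [0.6186, -0.1345, 0.1858]
tcp_rot: [-2.221, -2.221, 0.0]
wrist_force: [0.3, -0.1, 0.2]
gripper_width: 1.001
```

{"fn": "move_arm", "kwargs": {"rows": [{"tx":3,"ty":0.2,"tz":0,"wx":0,"wy":0,"wz":0},{"tx":3,"ty":0.2,"tz":0,"wx":0,"wy":0,"wz":0},{"tx":3,"ty":0.2,"tz":0,"wx":0,"wy":0,"wz":0},{"tx":2.0,"ty":0.15,"tz":0,"wx":0,"wy":0,"wz":0},{"tx":1.1,"ty":0,"tz":0,"wx":0,"wy":0,"wz":0},{"tx":0,"ty":0,"tz":0,"wx":0,"wy":0,"wz":4.4},{"tx":0,"ty":0,"tz":0,"wx":0,"wy":0,"wz":0},{"tx":0,"ty":0,"tz":0,"wx":0,"wy":0,"wz":0}]}}

```text
time_s: 22.4
tool_pos: [0.6263, -0.0157, 0.1859]
tcp_rot: [-2.303, -2.136, 0.0]
wrist_force: [-0.2, -0.5, 0.3]
gripper_width: 1.002
```

```bash
python3 - <<'E'
from h import *
c=r.calibration("wrist"); im=r.grab_frame("wrist"); cv2.imwrite("pics/e1.png",im[:,:,::-1]); print(c['t'],r.observe()['tool_pos'])
import pickle;pickle.dump(c,open("e1.pkl","wb"))
E
python3 snap.py side e2 200 200 320 240
```

```text
[-0.62424059  0.00405467  0.34726692] [ 0.62635276 -0.01583127  0.18592728]
```

View pics/e1.png

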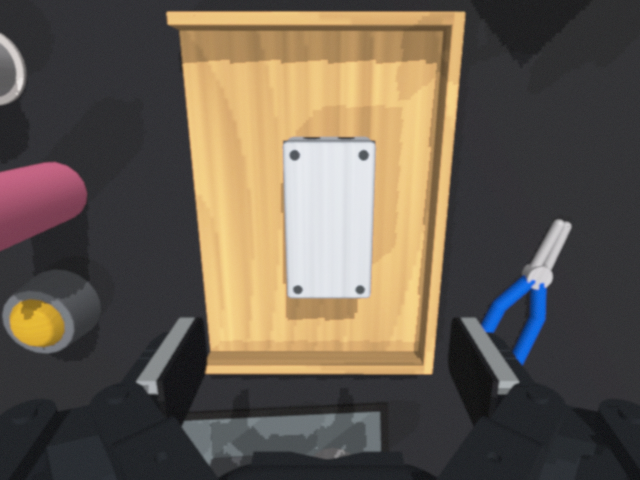

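View pics/e2.png

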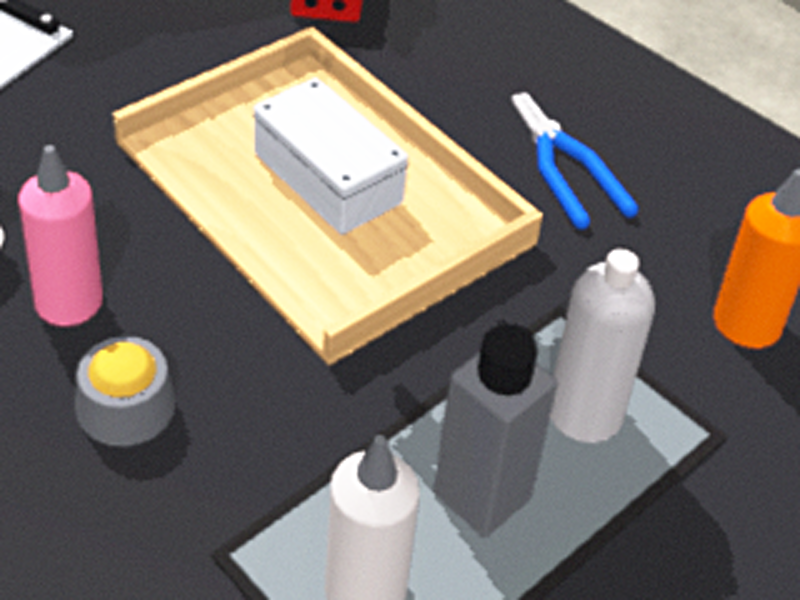

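Run:
```python
from h import *
import pickle;c=pickle.load(open("e1.pkl","rb"))
s=[onz("",u,v,.056,c) for u,v in((294.5,155),(363,155),(298,289),(360,289))]
print(s,np.mean(s,0))
```

```text
[array([0.60760378, 0.03281264]), array([0.65125254, 0.02950829]), array([ 0.60075872, -0.06061058]), array([ 0.64450636, -0.06391185])] [ 0.62603035 -0.01555038]
```

{"fn": "move_arm", "kwargs": {"rows": [{"tx":0,"ty":0,"tz":2.5,"wx":0,"wy":0,"wz":0},{"tx":0,"ty":0,"tz":2.5,"wx":0,"wy":0,"wz":0},{"tx":0,"ty":0,"tz":2.5,"wx":0,"wy":0,"wz":0},{"tx":0,"ty":0,"tz":2.5,"wx":0,"wy":0,"wz":0},{"tx":0,"ty":0,"tz":2.5,"wx":0,"wy":0,"wz":0},{"tx":0,"ty":0,"tz":2,"wx":0,"wy":0,"wz":0},{"tx":0,"ty":0,"tz":1.5,"wx":0,"wy":0,"wz":0},{"tx":0,"ty":0,"tz":1.2,"wx":0,"wy":0,"wz":0},{"tx":0,"ty":0,"tz":0,"wx":0,"wy":0,"wz":0},{"tx":0,"ty":0,"tz":0,"wx":0,"wy":0,"wz":0}]}}

```text
time_s: 23.5
tool_pos: [0.6268, -0.0156, 0.0145]
tcp_rot: [2.305, 2.134, 0.001]
wrist_force: [0.1, -0.7, 0.6]
gripper_width: 0.998
```

{"fn": "move_arm", "kwargs": {"rows": [{"tx":0,"ty":0,"tz":0,"wx":0,"wy":0,"wz":0},{"tx":0,"ty":0,"tz":0,"wx":0,"wy":0,"wz":0},{"tx":0,"ty":0,"tz":0,"wx":0,"wy":0,"wz":0},{"tx":0,"ty":0,"tz":0,"wx":0,"wy":0,"wz":0},{"tx":0,"ty":0,"tz":0,"wx":0,"wy":0,"wz":0},{"tx":0,"ty":0,"tz":0,"wx":0,"wy":0,"wz":0},{"tx":0,"ty":0,"tz":0,"wx":0,"wy":0,"wz":0}], "gripper": 1, "newtons": 40}}

```text
time_s: 24.2
tool_pos: [0.6272, -0.0155, 0.0151]
tcp_rot: [2.304, 2.134, 0.002]
wrist_force: [-0.3, -0.6, 6.3]
gripper_width: 0.698
```

{"fn": "move_arm", "kwargs": {"rows": [{"tx":0,"ty":0,"tz":-1,"wx":0,"wy":0,"wz":0},{"tx":0,"ty":0,"tz":-2.5,"wx":0,"wy":0,"wz":0},{"tx":0,"ty":0,"tz":-3,"wx":0,"wy":0,"wz":0},{"tx":0,"ty":0,"tz":-3,"wx":0,"wy":0,"wz":0},{"tx":0,"ty":0,"tz":-3,"wx":0,"wy":0,"wz":0},{"tx":1,"ty":-0.8,"tz":-3,"wx":0,"wy":0,"wz":0},{"tx":2,"ty":-1.6,"tz":-2.5,"wx":0,"wy":0,"wz":0},{"tx":2,"ty":-1.6,"tz":-2,"wx":0,"wy":0,"wz":0},{"tx":2,"ty":-1.6,"tz":-1,"wx":0,"wy":0,"wz":0},{"tx":2,"ty":-1.6,"tz":0,"wx":0,"wy":0,"wz":0}]}}

```text
time_s: 25.2
tool_pos: [0.5613, 0.0806, 0.2261]
tcp_rot: [2.304, 2.133, 0.003]
wrist_force: [0.1, 0.2, -3.6]
gripper_width: 0.7
```

{"fn": "move_arm", "kwargs": {"rows": [{"tx":2,"ty":-1.6,"tz":0,"wx":0,"wy":0,"wz":0},{"tx":2,"ty":-1.6,"tz":0,"wx":0,"wy":0,"wz":0},{"tx":2,"ty":-1.6,"tz":0,"wx":0,"wy":0,"wz":0},{"tx":1,"ty":-1.0,"tz":0,"wx":0,"wy":0,"wz":0},{"tx":1,"ty":-0.8,"tz":0,"wx":0,"wy":0,"wz":0},{"tx":0,"ty":0,"tz":0,"wx":0,"wy":0,"wz":0},{"tx":0,"ty":0,"tz":0,"wx":0,"wy":0,"wz":0}]}}

```text
time_s: 25.9
tool_pos: [0.5023, 0.1643, 0.2241]
tcp_rot: [2.305, 2.134, 0.0]
wrist_force: [0.3, -0.7, -1.7]
gripper_width: 0.695
```

Run:
```python
from h import *
c=r.calibration("wrist"); im=r.grab_frame("wrist"); cv2.imwrite("pics/f1.png",im[:,:,::-1]); print(r.observe())
import pickle;pickle.dump(c,open("f1.pkl","wb"))
```

```text
{'time_s': 25.95, 'joints': array([ 2.27707271e-01,  3.19671147e-01,  1.71525886e+00, -2.53572588e-04,
        1.10647295e+00,  3.04934902e-01]), 'joint_velocities': array([-0.00630573,  0.00266734,  0.00077186,  0.00089829,  0.00109904,
        0.00169079]), 'effort': array([ 6.33884557e-01, -4.97932613e+01, -2.93979943e+01,  2.24880333e-02,
        1.51050190e-02,  1.03280134e-02]), 'tool_pos': array([0.50237902, 0.16408488, 0.22403805]), 'tcp_rot': array([2.30520790e+00, 2.13396175e+00, 8.20317586e-05]), 'wrist_force': array([ 0.2984866 , -0.38063452, -2.22406962]), 'ft_torque': array([-0.02620466,  0.00752167, -0.00602527]), 'gripper_width': 0.6987854547133906}
```

View pics/f1.png

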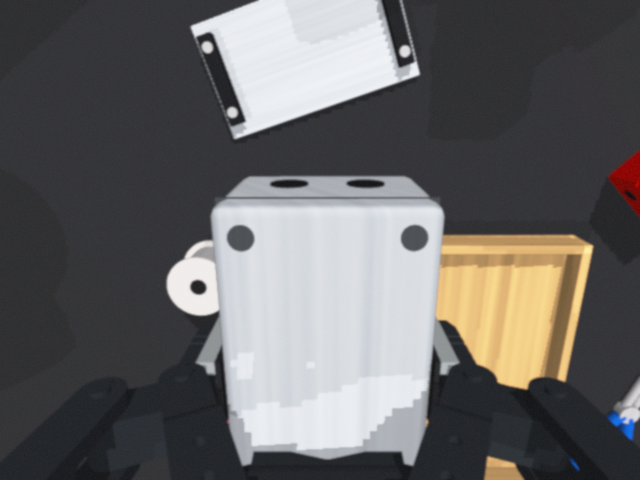

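Run:
```python
import cv2
im=cv2.imread("pics/f1.png")[0:150,180:440]; cv2.imwrite("pics/f2.png",cv2.resize(im,None,fx=3,fy=3,interpolation=cv2.INTER_CUBIC))
```

```text
(no output)
```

View pics/f2.png

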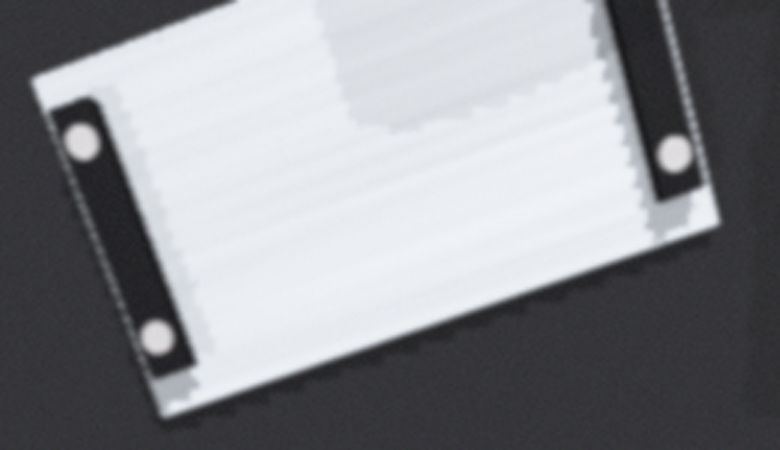

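Run:
```python
from h import *
import pickle;CAL["f"]=pickle.load(open("f1.pkl","rb"))
np.set_printoptions(precision=4,suppress=True)
X,Y,z=.08,.045,.006
w=[("f",190.7,26.3,-X,Y,z),("f",234,139.3,-X,-Y,z),("f",420,75,X,-Y,z)]
o=[("scene",442.2,305.8,-X,-Y,z),("scene",484.2,331.7,-X,Y,z),("scene",434.2,385.8,X,Y,z),("scene",391.7,353.7,X,-Y,z),("side",195,199.7,X,Y,z),("side",229.2,213.3,X,-Y,z),("side",173.7,253.8,-X,-Y,z),("side",141.3,235,-X,Y,z)]
for q in(w,w+o,o):
    p,e=rect(q,[.495,.28,.245]);print(p,e)
```

```text
[0.4942 0.2825 0.2414] [-0.3543 -0.1069  0.2921 -0.0019  0.0773  0.1367]
[0.4945 0.2824 0.242 ] [ 0.0475  0.0378  0.7183  0.1019  0.4796  0.1315  0.7237 -0.471   0.1494
 -0.4892  1.0886 -1.5222  0.5695 -1.0549  3.0189 -2.1467 -0.3843 -0.8421
 -1.1486 -1.125  -0.4309 -0.0304]
[0.4956 0.2826 0.248 ] [ 0.064  -0.2518 -0.3761 -0.4049  0.9782 -1.0616  0.2429 -0.4696  3.1818
 -2.3928 -0.0635 -1.2288 -0.3912 -1.3956  0.1098 -0.1435]
```

{"fn": "move_arm", "kwargs": {"rows": [{"tx":0,"ty":0,"tz":0,"wx":0,"wy":0,"wz":4},{"tx":0,"ty":0,"tz":0,"wx":0,"wy":0,"wz":8},{"tx":0,"ty":0,"tz":0,"wx":0,"wy":0,"wz":8},{"tx":0,"ty":0,"tz":0,"wx":0,"wy":0,"wz":8},{"tx":0,"ty":0,"tz":0,"wx":0,"wy":0,"wz":8},{"tx":0,"ty":0,"tz":0,"wx":0,"wy":0,"wz":8},{"tx":0,"ty":0,"tz":0,"wx":0,"wy":0,"wz":8},{"tx":0,"ty":0,"tz":0,"wx":0,"wy":0,"wz":8},{"tx":0,"ty":0,"tz":0,"wx":0,"wy":0,"wz":8},{"tx":0,"ty":0,"tz":0,"wx":0,"wy":0,"wz":3.7}]}}

```text
time_s: 26.95
tool_pos: [0.5025, 0.1638, 0.2239]
tcp_rot: [3.12, 0.37, -0.0]
wrist_force: [-0.6, -0.8, -1.9]
gripper_width: 0.697
```

{"fn": "move_arm", "kwargs": {"rows": [{"tx":0.4,"ty":-1.5,"tz":0,"wx":0,"wy":0,"wz":0},{"tx":0.4,"ty":-2.3,"tz":0,"wx":0,"wy":0,"wz":0},{"tx":0.4,"ty":-2.3,"tz":1,"wx":0,"wy":0,"wz":0},{"tx":0.4,"ty":-2.3,"tz":2,"wx":0,"wy":0,"wz":0},{"tx":0.3,"ty":-2.0,"tz":2,"wx":0,"wy":0,"wz":0},{"tx":0.2,"ty":-1.3,"tz":2,"wx":0,"wy":0,"wz":0},{"tx":0,"ty":0,"tz":2,"wx":0,"wy":0,"wz":0},{"tx":0,"ty":0,"tz":2,"wx":0,"wy":0,"wz":0},{"tx":0,"ty":0,"tz":0,"wx":0,"wy":0,"wz":0},{"tx":0,"ty":0,"tz":0,"wx":0,"wy":0,"wz":0}]}}

```text
time_s: 27.95
tool_pos: [0.4945, 0.2835, 0.1143]
tcp_rot: [-3.118, -0.381, 0.0]
wrist_force: [0.4, -0.2, -1.3]
gripper_width: 0.698
```

```bash
python3 - <<'E'
from h import *
s=r.observe(); print(s['tool_pos'],s['tcp_rot'],s['joints']); a=2*np.arctan2(s['tcp_rot'][1],s['tcp_rot'][0]); print(np.degrees(a))
a=np.arctan2(np.sin(a),np.cos(a))
d=np.array([.4943,.2825])-s['tool_pos'][:2]; print("tx,ty cm",100*(d@[np.cos(a),np.sin(a)]),100*(d@[np.sin(a),-np.cos(a)]),"wz",np.degrees(a)-13.87)
E
python3 snap.py side g1 100 80 320 240
```

```text
[0.49454579 0.2834819  0.11426833] [-3.11837507e+00 -3.81230048e-01  1.11020996e-04] [4.38817433e-01 5.30523555e-01 1.69801056e+00 2.87954425e-05
 9.13125444e-01 1.76629788e+00]
-346.06003545208785
tx,ty cm -0.04750920754811252 0.08937671232787432 wz 0.06996454791214113
```

View pics/g1.png

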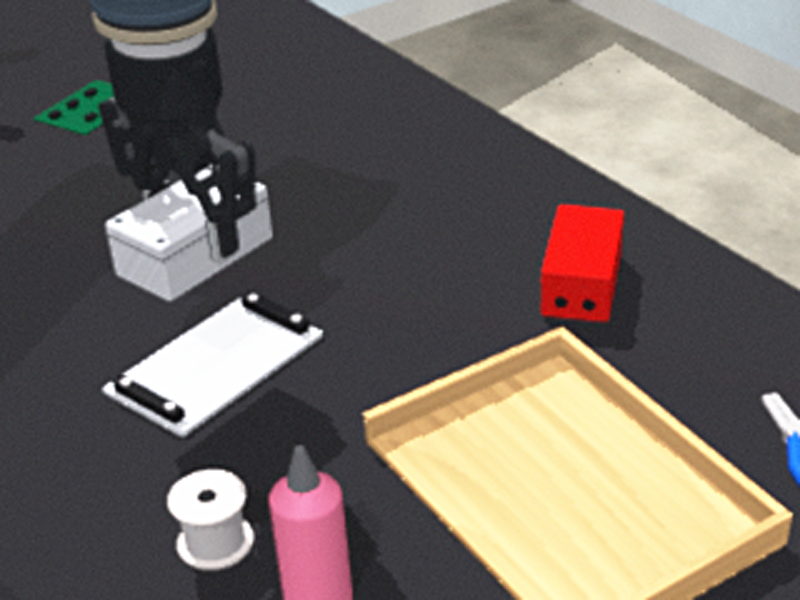

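{"fn": "move_arm", "kwargs": {"rows": [{"tx":0,"ty":0.1,"tz":2,"wx":0,"wy":0,"wz":0},{"tx":0,"ty":0,"tz":2,"wx":0,"wy":0,"wz":0},{"tx":0,"ty":0,"tz":2,"wx":0,"wy":0,"wz":0},{"tx":0,"ty":0,"tz":1.5,"wx":0,"wy":0,"wz":0},{"tx":0,"ty":0,"tz":1.2,"wx":0,"wy":0,"wz":0},{"tx":0,"ty":0,"tz":0.7,"wx":0,"wy":0,"wz":0},{"tx":0,"ty":0,"tz":0.4,"wx":0,"wy":0,"wz":0},{"tx":0,"ty":0,"tz":0,"wx":0,"wy":0,"wz":0},{"tx":0,"ty":0,"tz":0,"wx":0,"wy":0,"wz":0}]}}

```text
time_s: 28.9
tool_pos: [0.4948, 0.2824, 0.0165]
tcp_rot: [-3.118, -0.38, -0.001]
wrist_force: [0.3, -0.5, -2.4]
gripper_width: 0.699
```

{"fn": "move_arm", "kwargs": {"rows": [{"tx":0,"ty":0,"tz":0.2,"wx":0,"wy":0,"wz":0},{"tx":0,"ty":0,"tz":0.1,"wx":0,"wy":0,"wz":0},{"tx":0,"ty":0,"tz":0.1,"wx":0,"wy":0,"wz":0},{"tx":0,"ty":0,"tz":0,"wx":0,"wy":0,"wz":0}]}}

```text
time_s: 29.3
tool_pos: [0.4946, 0.2824, 0.0131]
tcp_rot: [-3.118, -0.38, -0.001]
wrist_force: [-4.2, -1.6, 9.8]
gripper_width: 0.696
```

Contact at the predicted height; release and rise.

{"fn": "move_arm", "kwargs": {"rows": [{"tx":0,"ty":0,"tz":-0.1,"wx":0,"wy":0,"wz":0},{"tx":0,"ty":0,"tz":0,"wx":0,"wy":0,"wz":0},{"tx":0,"ty":0,"tz":0,"wx":0,"wy":0,"wz":0},{"tx":0,"ty":0,"tz":0,"wx":0,"wy":0,"wz":0},{"tx":0,"ty":0,"tz":0,"wx":0,"wy":0,"wz":0},{"tx":0,"ty":0,"tz":0,"wx":0,"wy":0,"wz":0}], "gripper": -1}}

```text
time_s: 29.9
tool_pos: [0.4944, 0.2822, 0.0129]
tcp_rot: [3.118, 0.38, -0.0]
wrist_force: [-0.2, -0.3, 0.1]
gripper_width: 0.999
```

{"fn": "move_arm", "kwargs": {"rows": [{"tx":0,"ty":0,"tz":-1,"wx":0,"wy":0,"wz":0},{"tx":0,"ty":0,"tz":-2,"wx":0,"wy":0,"wz":0},{"tx":0,"ty":0,"tz":-3,"wx":0,"wy":0,"wz":0},{"tx":0,"ty":0,"tz":-3,"wx":0,"wy":0,"wz":0},{"tx":0,"ty":0,"tz":-3,"wx":0,"wy":0,"wz":0},{"tx":0,"ty":0,"tz":-3,"wx":0,"wy":0,"wz":0},{"tx":0,"ty":0,"tz":-2,"wx":0,"wy":0,"wz":0},{"tx":0,"ty":0,"tz":0,"wx":0,"wy":0,"wz":0},{"tx":0,"ty":0,"tz":0,"wx":0,"wy":0,"wz":0}]}}

```text
time_s: 30.8
tool_pos: [0.4943, 0.2822, 0.1832]
tcp_rot: [-3.118, -0.38, -0.001]
wrist_force: [-0.6, -0.5, -0.8]
gripper_width: 1.003
```

Run:
```python
from h import *
c=r.calibration("wrist"); im=r.grab_frame("wrist"); cv2.imwrite("pics/k1.png",im[:,:,::-1]); print(r.observe()['tool_pos'])
import pickle;pickle.dump(c,open("k1.pkl","wb"))
```

```text
[0.49400942 0.28207617 0.18243277]
```

View pics/k1.png

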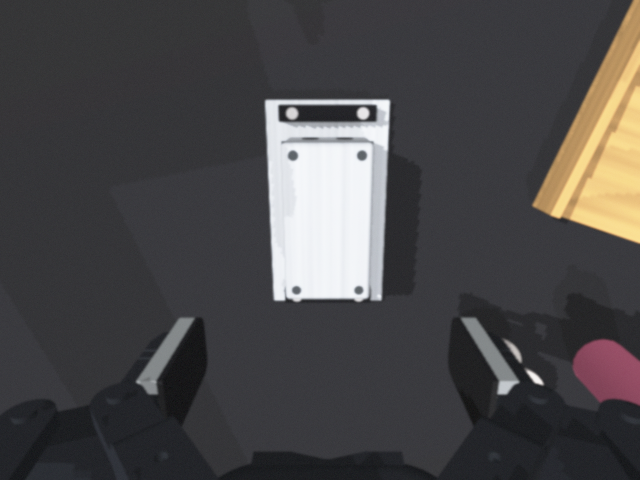

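```bash
python3 - <<'E'
from h import *
import pickle;c=pickle.load(open("k1.pkl","rb"))
print(np.mean([onz("",u,v,.054,c) for u,v in((293,155),(362,155),(296.5,290),(359,290))],0))
print(np.mean([onz("",u,v,.006,c) for u,v in((266,100),(390,100),(383,300.5),(274,300.5))],0))
E
python3 snap.py side k2 200 200 320 240
```

```text
[0.4927769  0.28225419]
[0.49357415 0.28198403]
```

View pics/k2.png

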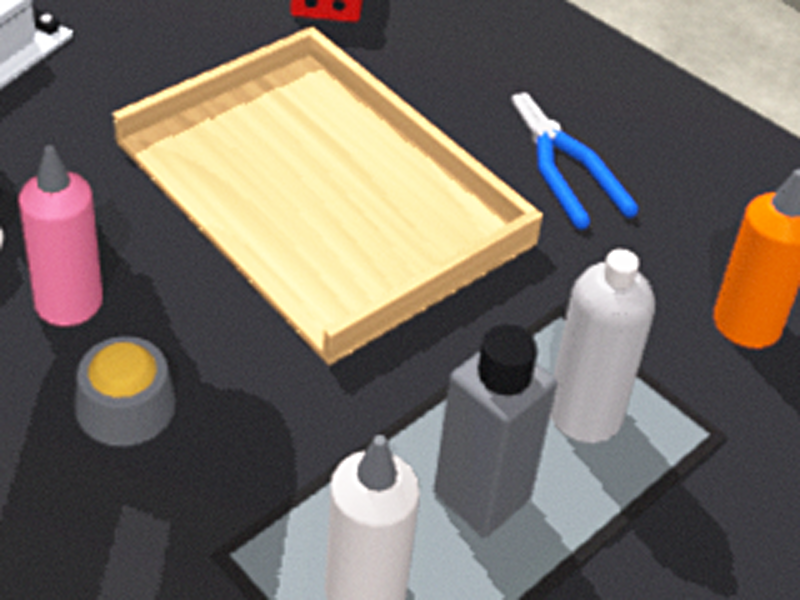

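{"fn": "move_arm", "kwargs": {"rows": [{"tx":0,"ty":0,"tz":0,"wx":0,"wy":0,"wz":-4.06},{"tx":0,"ty":0,"tz":0,"wx":0,"wy":0,"wz":-8},{"tx":0,"ty":0,"tz":0,"wx":0,"wy":0,"wz":-8},{"tx":0,"ty":0,"tz":0,"wx":0,"wy":0,"wz":-8},{"tx":0,"ty":0,"tz":0,"wx":0,"wy":0,"wz":-8},{"tx":0,"ty":0,"tz":0,"wx":0,"wy":0,"wz":-8},{"tx":0,"ty":0,"tz":0,"wx":0,"wy":0,"wz":-8},{"tx":0,"ty":0,"tz":0,"wx":0,"wy":0,"wz":-8},{"tx":0,"ty":0,"tz":0,"wx":0,"wy":0,"wz":-8},{"tx":0,"ty":0,"tz":0,"wx":0,"wy":0,"wz":-8}]}}

```text
time_s: 31.9
tool_pos: [0.494, 0.282, 0.1818]
tcp_rot: [-2.215, -2.227, 0.003]
wrist_force: [-0.4, -0.6, 0.0]
gripper_width: 1.002
```

{"fn": "move_arm", "kwargs": {"rows": [{"tx":-2,"ty":0.5,"tz":0,"wx":0,"wy":0,"wz":0},{"tx":-3,"ty":0.6,"tz":0,"wx":0,"wy":0,"wz":0},{"tx":-3,"ty":0.6,"tz":0,"wx":0,"wy":0,"wz":0},{"tx":-3,"ty":0.6,"tz":0,"wx":0,"wy":0,"wz":0},{"tx":-3,"ty":0.6,"tz":0,"wx":0,"wy":0,"wz":0},{"tx":-3,"ty":0.6,"tz":0,"wx":0,"wy":0,"wz":0},{"tx":-3,"ty":0.6,"tz":0,"wx":0,"wy":0,"wz":0},{"tx":-3,"ty":0.6,"tz":0,"wx":0,"wy":0,"wz":0},{"tx":-3,"ty":0.6,"tz":0,"wx":0,"wy":0,"wz":0},{"tx":-3,"ty":0.6,"tz":0,"wx":0,"wy":0,"wz":0}]}}

```text
time_s: 32.9
tool_pos: [0.5528, -0.009, 0.1819]
tcp_rot: [-2.221, -2.22, 0.002]
wrist_force: [0.8, 1.1, -0.2]
gripper_width: 1.0
```

{"fn": "move_arm", "kwargs": {"rows": [{"tx":-3,"ty":0.6,"tz":0,"wx":0,"wy":0,"wz":0},{"tx":-3,"ty":0.6,"tz":0,"wx":0,"wy":0,"wz":0},{"tx":-3,"ty":0.6,"tz":0,"wx":0,"wy":0,"wz":0},{"tx":-3,"ty":0.6,"tz":0,"wx":0,"wy":0,"wz":0},{"tx":-3,"ty":0.6,"tz":0,"wx":0,"wy":0,"wz":0},{"tx":-3,"ty":0.6,"tz":0,"wx":0,"wy":0,"wz":0},{"tx":-3,"ty":0.6,"tz":0,"wx":0,"wy":0,"wz":0},{"tx":-2,"ty":0.6,"tz":0,"wx":0,"wy":0,"wz":0},{"tx":0,"ty":0,"tz":0,"wx":0,"wy":0,"wz":0},{"tx":0,"ty":0,"tz":0,"wx":0,"wy":0,"wz":0}]}}

```text
time_s: 33.9
tool_pos: [0.6005, -0.2374, 0.1817]
tcp_rot: [-2.221, -2.219, 0.001]
wrist_force: [-0.2, 0.6, -0.6]
gripper_width: 0.999
```

{"fn": "move_arm", "kwargs": {"rows": [{"tx":-2,"ty":0.5,"tz":0,"wx":0,"wy":0,"wz":0},{"tx":-1.9,"ty":0.5,"tz":0,"wx":0,"wy":0,"wz":0},{"tx":0,"ty":0,"tz":0,"wx":0,"wy":0,"wz":0},{"tx":0,"ty":0,"tz":0,"wx":0,"wy":0,"wz":0}]}}

```text
time_s: 34.3
tool_pos: [0.6108, -0.2757, 0.1825]
tcp_rot: [-2.221, -2.22, 0.0]
wrist_force: [-0.9, 0.1, -0.2]
gripper_width: 0.997
```

{"fn": "move_arm", "kwargs": {"rows": [{"tx":0,"ty":0,"tz":2,"wx":0,"wy":0,"wz":0},{"tx":0,"ty":0,"tz":2,"wx":0,"wy":0,"wz":0},{"tx":0,"ty":0,"tz":2,"wx":0,"wy":0,"wz":0},{"tx":0,"ty":0,"tz":2,"wx":0,"wy":0,"wz":0},{"tx":0,"ty":0,"tz":2,"wx":0,"wy":0,"wz":0},{"tx":0,"ty":0,"tz":0,"wx":0,"wy":0,"wz":0},{"tx":0,"ty":0,"tz":0,"wx":0,"wy":0,"wz":0}]}}

```text
time_s: 35.0
tool_pos: [0.6111, -0.2759, 0.0834]
tcp_rot: [-2.221, -2.221, 0.0]
wrist_force: [0.1, -0.9, 0.6]
gripper_width: 1.001
```

{"fn": "move_arm", "kwargs": {"rows": [{"tx":0,"ty":0,"tz":0,"wx":0,"wy":0,"wz":0},{"tx":0,"ty":0,"tz":0,"wx":0,"wy":0,"wz":0},{"tx":0,"ty":0,"tz":0,"wx":0,"wy":0,"wz":0},{"tx":0,"ty":0,"tz":0,"wx":0,"wy":0,"wz":0},{"tx":0,"ty":0,"tz":0,"wx":0,"wy":0,"wz":0},{"tx":0,"ty":0,"tz":0,"wx":0,"wy":0,"wz":0},{"tx":0,"ty":0,"tz":0,"wx":0,"wy":0,"wz":0},{"tx":0,"ty":0,"tz":0,"wx":0,"wy":0,"wz":0}], "gripper": 1, "newtons": 40}}

```text
time_s: 35.8
tool_pos: [0.6116, -0.277, 0.0842]
tcp_rot: [2.221, 2.22, 0.001]
wrist_force: [-0.9, 0.9, 6.6]
gripper_width: 0.551
```

{"fn": "move_arm", "kwargs": {"rows": [{"tx":0,"ty":0,"tz":-1,"wx":0,"wy":0,"wz":0},{"tx":0,"ty":0,"tz":-2,"wx":0,"wy":0,"wz":0},{"tx":0,"ty":0,"tz":-2,"wx":0,"wy":0,"wz":0},{"tx":0,"ty":0,"tz":-2,"wx":0,"wy":0,"wz":0},{"tx":0,"ty":0,"tz":-1,"wx":0,"wy":0,"wz":0},{"tx":1.4,"ty":-0.2,"tz":0,"wx":0,"wy":0,"wz":0},{"tx":2.5,"ty":-0.4,"tz":0,"wx":0,"wy":0,"wz":0},{"tx":2.5,"ty":-0.4,"tz":0,"wx":0,"wy":0,"wz":0},{"tx":2.5,"ty":-0.4,"tz":0,"wx":0,"wy":0,"wz":0},{"tx":2.5,"ty":-0.4,"tz":0,"wx":0,"wy":0,"wz":0}]}}

```text
time_s: 36.8
tool_pos: [0.592, -0.1607, 0.1617]
tcp_rot: [-2.221, -2.219, 0.001]
wrist_force: [1.4, -0.1, -2.4]
gripper_width: 0.553
```

{"fn": "move_arm", "kwargs": {"rows": [{"tx":2.5,"ty":-0.4,"tz":0,"wx":0,"wy":0,"wz":0},{"tx":2.5,"ty":-0.4,"tz":0,"wx":0,"wy":0,"wz":0},{"tx":2.5,"ty":-0.4,"tz":0,"wx":0,"wy":0,"wz":0},{"tx":2.5,"ty":-0.4,"tz":0,"wx":0,"wy":0,"wz":0},{"tx":2.5,"ty":-0.4,"tz":0,"wx":0,"wy":0,"wz":0},{"tx":2.5,"ty":-0.4,"tz":0,"wx":0,"wy":0,"wz":0},{"tx":2.5,"ty":-0.4,"tz":0,"wx":0,"wy":0,"wz":0},{"tx":2.5,"ty":-0.3,"tz":0,"wx":0,"wy":0,"wz":0},{"tx":2.0,"ty":-0.25,"tz":0,"wx":0,"wy":0,"wz":0},{"tx":1.25,"ty":0,"tz":0,"wx":0,"wy":0,"wz":0}]}}

```text
time_s: 37.8
tool_pos: [0.5584, 0.0716, 0.162]
tcp_rot: [-2.22, -2.221, 0.002]
wrist_force: [-0.1, -0.2, -3.0]
gripper_width: 0.545
```

{"fn": "move_arm", "kwargs": {"rows": [{"tx":0,"ty":0,"tz":1,"wx":0,"wy":0,"wz":0},{"tx":0,"ty":0,"tz":2,"wx":0,"wy":0,"wz":0},{"tx":0,"ty":0,"tz":2,"wx":0,"wy":0,"wz":0},{"tx":0,"ty":0,"tz":1.5,"wx":0,"wy":0,"wz":0},{"tx":0,"ty":0,"tz":0.5,"wx":0,"wy":0,"wz":0},{"tx":0,"ty":0,"tz":0.2,"wx":0,"wy":0,"wz":0},{"tx":0,"ty":0,"tz":0,"wx":0,"wy":0,"wz":0},{"tx":0,"ty":0,"tz":0,"wx":0,"wy":0,"wz":0}]}}

```text
time_s: 38.6
tool_pos: [0.5602, 0.0696, 0.0916]
tcp_rot: [2.222, 2.22, 0.001]
wrist_force: [0.0, -1.0, -2.1]
gripper_width: 0.543
```

{"fn": "move_arm", "kwargs": {"rows": [{"tx":0.05,"ty":-0.05,"tz":0.1,"wx":0,"wy":0,"wz":0},{"tx":0,"ty":0,"tz":0.1,"wx":0,"wy":0,"wz":0},{"tx":0,"ty":0,"tz":0.08,"wx":0,"wy":0,"wz":0},{"tx":0,"ty":0,"tz":0,"wx":0,"wy":0,"wz":0}]}}

```text
time_s: 39.0
tool_pos: [0.5595, 0.0703, 0.0892]
tcp_rot: [2.222, 2.22, 0.001]
wrist_force: [-2.7, 1.1, 7.1]
gripper_width: 0.551
```

{"fn": "move_arm", "kwargs": {"rows": [{"tx":0,"ty":0,"tz":-0.1,"wx":0,"wy":0,"wz":0},{"tx":0,"ty":0,"tz":0,"wx":0,"wy":0,"wz":0},{"tx":0,"ty":0,"tz":0,"wx":0,"wy":0,"wz":0},{"tx":0,"ty":0,"tz":0,"wx":0,"wy":0,"wz":0},{"tx":0,"ty":0,"tz":0,"wx":0,"wy":0,"wz":0},{"tx":0,"ty":0,"tz":0,"wx":0,"wy":0,"wz":0},{"tx":0,"ty":0,"tz":0,"wx":0,"wy":0,"wz":0}], "gripper": -1}}

```text
time_s: 39.7
tool_pos: [0.5593, 0.0702, 0.0892]
tcp_rot: [-2.222, -2.221, 0.0]
wrist_force: [-0.5, 0.2, 0.0]
gripper_width: 1.0
```

{"fn": "move_arm", "kwargs": {"rows": [{"tx":0,"ty":0,"tz":-1,"wx":0,"wy":0,"wz":0},{"tx":0,"ty":0,"tz":-2,"wx":0,"wy":0,"wz":0},{"tx":0,"ty":0,"tz":-2.5,"wx":0,"wy":0,"wz":0},{"tx":0,"ty":0,"tz":-2.5,"wx":0,"wy":0,"wz":0},{"tx":0,"ty":0,"tz":-2,"wx":0,"wy":0,"wz":0},{"tx":-2,"ty":-0.25,"tz":0,"wx":0,"wy":0,"wz":0},{"tx":-3,"ty":-0.4,"tz":0,"wx":0,"wy":0,"wz":0},{"tx":-3,"ty":-0.4,"tz":0,"wx":0,"wy":0,"wz":0},{"tx":-3,"ty":-0.4,"tz":0,"wx":0,"wy":0,"wz":0},{"tx":-3,"ty":-0.4,"tz":0,"wx":0,"wy":0,"wz":0}]}}

```text
time_s: 40.7
tool_pos: [0.5405, -0.0709, 0.1901]
tcp_rot: [2.222, 2.22, 0.001]
wrist_force: [0.3, -0.9, -0.6]
gripper_width: 1.003
```

{"fn": "move_arm", "kwargs": {"rows": [{"tx":-3,"ty":-0.4,"tz":0,"wx":0,"wy":0,"wz":0},{"tx":-3,"ty":-0.4,"tz":0,"wx":0,"wy":0,"wz":0},{"tx":-3,"ty":-0.4,"tz":0,"wx":0,"wy":0,"wz":0},{"tx":-3,"ty":-0.4,"tz":0,"wx":0,"wy":0,"wz":0},{"tx":-3,"ty":-0.4,"tz":0,"wx":0,"wy":0,"wz":0},{"tx":-3,"ty":-0.4,"tz":0,"wx":0,"wy":0,"wz":0},{"tx":-1.7,"ty":-0.2,"tz":0,"wx":0,"wy":0,"wz":0},{"tx":-1,"ty":0,"tz":0,"wx":0,"wy":0,"wz":0},{"tx":0,"ty":0,"tz":0,"wx":0,"wy":0,"wz":0},{"tx":0,"ty":0,"tz":0,"wx":0,"wy":0,"wz":0}]}}

```text
time_s: 41.7
tool_pos: [0.5148, -0.2759, 0.1892]
tcp_rot: [-2.221, -2.221, -0.0]
wrist_force: [0.0, 0.7, 0.2]
gripper_width: 1.002
```

```bash
python3 snap.py wrist l1; python3 snap.py scene l2 200 130 320 240
```

```text
(no output)
```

View pics/l1.png

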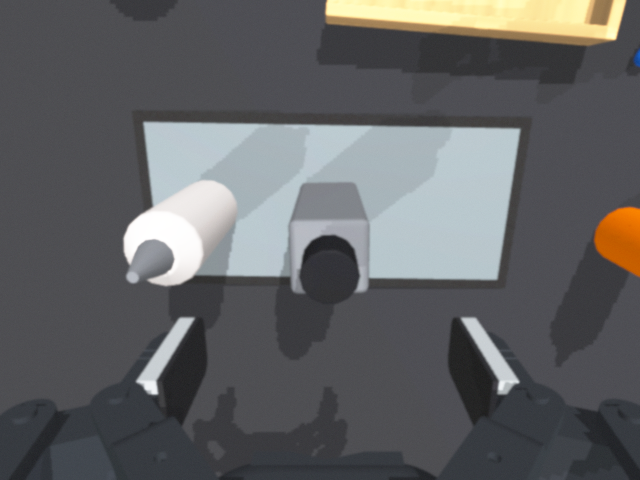

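View pics/l2.png

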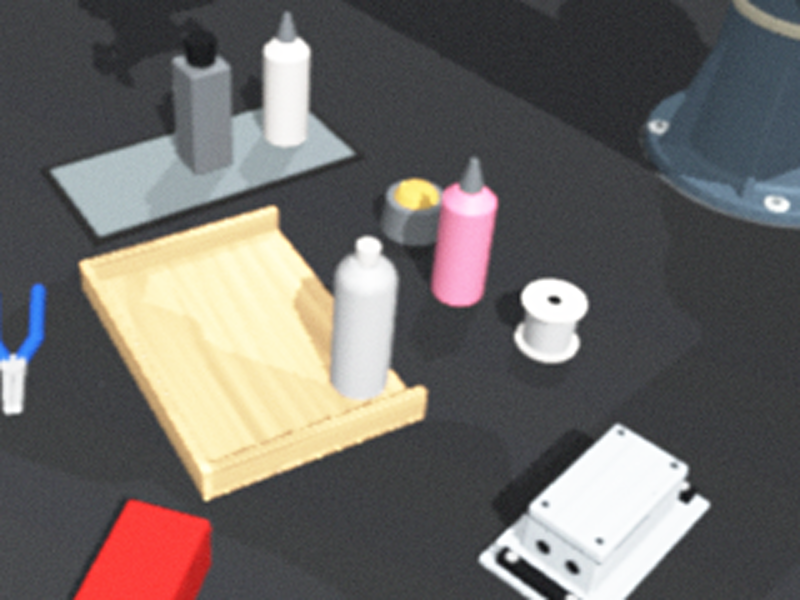

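{"fn": "move_arm", "kwargs": {"rows": [{"tx":-0.1,"ty":0,"tz":2,"wx":0,"wy":0,"wz":0},{"tx":0,"ty":0,"tz":2.5,"wx":0,"wy":0,"wz":0},{"tx":0,"ty":0,"tz":2.5,"wx":0,"wy":0,"wz":0},{"tx":0,"ty":0,"tz":2.3,"wx":0,"wy":0,"wz":0},{"tx":0,"ty":0,"tz":1.3,"wx":0,"wy":0,"wz":0},{"tx":0,"ty":0,"tz":0,"wx":0,"wy":0,"wz":0},{"tx":0,"ty":0,"tz":0,"wx":0,"wy":0,"wz":0}]}}

```text
time_s: 42.5
tool_pos: [0.515, -0.2777, 0.084]
tcp_rot: [2.221, 2.221, 0.0]
wrist_force: [0.3, 0.6, -0.2]
gripper_width: 0.998
```

{"fn": "move_arm", "kwargs": {"rows": [{"tx":0,"ty":0,"tz":0,"wx":0,"wy":0,"wz":0},{"tx":0,"ty":0,"tz":0,"wx":0,"wy":0,"wz":0},{"tx":0,"ty":0,"tz":0,"wx":0,"wy":0,"wz":0},{"tx":0,"ty":0,"tz":0,"wx":0,"wy":0,"wz":0},{"tx":0,"ty":0,"tz":0,"wx":0,"wy":0,"wz":0},{"tx":0,"ty":0,"tz":0,"wx":0,"wy":0,"wz":0},{"tx":0,"ty":0,"tz":0,"wx":0,"wy":0,"wz":0},{"tx":0,"ty":0,"tz":0,"wx":0,"wy":0,"wz":0}], "gripper": 1, "newtons": 35}}

```text
time_s: 43.3
tool_pos: [0.515, -0.278, 0.084]
tcp_rot: [2.221, 2.22, 0.0]
wrist_force: [-1.0, 0.5, 6.4]
gripper_width: 0.508
```

{"fn": "move_arm", "kwargs": {"rows": [{"tx":0,"ty":0,"tz":-1,"wx":0,"wy":0,"wz":0},{"tx":0,"ty":0,"tz":-2,"wx":0,"wy":0,"wz":0},{"tx":0,"ty":0,"tz":-2,"wx":0,"wy":0,"wz":0},{"tx":0,"ty":0,"tz":-2,"wx":0,"wy":0,"wz":0},{"tx":0,"ty":0,"tz":-1,"wx":0,"wy":0,"wz":0},{"tx":1.4,"ty":0.3,"tz":0,"wx":0,"wy":0,"wz":0},{"tx":2.4,"ty":0.4,"tz":0,"wx":0,"wy":0,"wz":0},{"tx":2.5,"ty":0.4,"tz":0,"wx":0,"wy":0,"wz":0},{"tx":2.5,"ty":0.4,"tz":0,"wx":0,"wy":0,"wz":0},{"tx":2.5,"ty":0.4,"tz":0,"wx":0,"wy":0,"wz":0}]}}

```text
time_s: 44.3
tool_pos: [0.5331, -0.1628, 0.1622]
tcp_rot: [-2.221, -2.219, 0.001]
wrist_force: [0.1, -0.4, -2.1]
gripper_width: 0.511
```

{"fn": "move_arm", "kwargs": {"rows": [{"tx":2.5,"ty":0.4,"tz":0,"wx":0,"wy":0,"wz":0},{"tx":2.5,"ty":0.4,"tz":0,"wx":0,"wy":0,"wz":0},{"tx":2.5,"ty":0.4,"tz":0,"wx":0,"wy":0,"wz":0},{"tx":2.5,"ty":0.3,"tz":0,"wx":0,"wy":0,"wz":0},{"tx":2.5,"ty":0.3,"tz":0,"wx":0,"wy":0,"wz":0},{"tx":2.0,"ty":0.3,"tz":0,"wx":0,"wy":0,"wz":0},{"tx":1.0,"ty":0,"tz":0,"wx":0,"wy":0,"wz":0},{"tx":0,"ty":0,"tz":1,"wx":0,"wy":0,"wz":0},{"tx":0,"ty":0,"tz":2,"wx":0,"wy":0,"wz":0},{"tx":0,"ty":0,"tz":2,"wx":0,"wy":0,"wz":0}]}}

```text
time_s: 45.3
tool_pos: [0.5543, -0.0104, 0.1118]
tcp_rot: [-2.223, -2.22, 0.001]
wrist_force: [0.6, 0.5, -3.5]
gripper_width: 0.509
```

{"fn": "move_arm", "kwargs": {"rows": [{"tx":0,"ty":0,"tz":1.5,"wx":0,"wy":0,"wz":0},{"tx":0,"ty":0,"tz":0.5,"wx":0,"wy":0,"wz":0},{"tx":0,"ty":0,"tz":0.2,"wx":0,"wy":0,"wz":0},{"tx":0,"ty":0,"tz":0,"wx":0,"wy":0,"wz":0},{"tx":0,"ty":0,"tz":0,"wx":0,"wy":0,"wz":0}]}}

```text
time_s: 45.8
tool_pos: [0.5551, -0.01, 0.0918]
tcp_rot: [2.222, 2.22, 0.001]
wrist_force: [0.6, -0.4, -2.1]
gripper_width: 0.512
```

{"fn": "move_arm", "kwargs": {"rows": [{"tx":0,"ty":0,"tz":0.1,"wx":0,"wy":0,"wz":0},{"tx":0,"ty":0,"tz":0.1,"wx":0,"wy":0,"wz":0},{"tx":0,"ty":0,"tz":0.1,"wx":0,"wy":0,"wz":0},{"tx":0,"ty":0,"tz":0,"wx":0,"wy":0,"wz":0}]}}

```text
time_s: 46.2
tool_pos: [0.555, -0.0097, 0.089]
tcp_rot: [2.222, 2.22, 0.001]
wrist_force: [-1.4, 0.0, 6.5]
gripper_width: 0.508
```

{"fn": "move_arm", "kwargs": {"rows": [{"tx":0,"ty":0,"tz":-0.1,"wx":0,"wy":0,"wz":0},{"tx":0,"ty":0,"tz":0,"wx":0,"wy":0,"wz":0},{"tx":0,"ty":0,"tz":0,"wx":0,"wy":0,"wz":0},{"tx":0,"ty":0,"tz":0,"wx":0,"wy":0,"wz":0},{"tx":0,"ty":0,"tz":0,"wx":0,"wy":0,"wz":0},{"tx":0,"ty":0,"tz":0,"wx":0,"wy":0,"wz":0},{"tx":0,"ty":0,"tz":0,"wx":0,"wy":0,"wz":0}], "gripper": -1}}

```text
time_s: 46.9
tool_pos: [0.5547, -0.0098, 0.0892]
tcp_rot: [-2.222, -2.221, 0.0]
wrist_force: [0.3, 0.4, 0.6]
gripper_width: 0.998
```

{"fn": "move_arm", "kwargs": {"rows": [{"tx":0,"ty":0,"tz":-1,"wx":0,"wy":0,"wz":0},{"tx":0,"ty":0,"tz":-2,"wx":0,"wy":0,"wz":0},{"tx":0,"ty":0,"tz":-2.5,"wx":0,"wy":0,"wz":0},{"tx":0,"ty":0,"tz":-2.5,"wx":0,"wy":0,"wz":0},{"tx":0,"ty":0,"tz":-2,"wx":0,"wy":0,"wz":0},{"tx":-2,"ty":-1,"tz":0,"wx":0,"wy":0,"wz":0},{"tx":-2.6,"ty":-1.3,"tz":0,"wx":0,"wy":0,"wz":0},{"tx":-2.6,"ty":-1.3,"tz":0,"wx":0,"wy":0,"wz":0},{"tx":-2.6,"ty":-1.3,"tz":0,"wx":0,"wy":0,"wz":0},{"tx":-2.6,"ty":-1.3,"tz":0,"wx":0,"wy":0,"wz":0}]}}

```text
time_s: 47.9
tool_pos: [0.4921, -0.1347, 0.19]
tcp_rot: [2.222, 2.22, 0.0]
wrist_force: [0.8, 0.1, -0.9]
gripper_width: 1.001
```

{"fn": "move_arm", "kwargs": {"rows": [{"tx":-2.6,"ty":-1.3,"tz":0,"wx":0,"wy":0,"wz":0},{"tx":-2.6,"ty":-1.3,"tz":0,"wx":0,"wy":0,"wz":0},{"tx":-2.6,"ty":-1.3,"tz":0,"wx":0,"wy":0,"wz":0},{"tx":-2.6,"ty":-1.3,"tz":0,"wx":0,"wy":0,"wz":0},{"tx":-2.0,"ty":-1.1,"tz":0,"wx":0,"wy":0,"wz":0},{"tx":-1.9,"ty":-1.0,"tz":0,"wx":0,"wy":0,"wz":0},{"tx":0,"ty":0,"tz":0,"wx":0,"wy":0,"wz":0},{"tx":0,"ty":0,"tz":0,"wx":0,"wy":0,"wz":0}]}}

```text
time_s: 48.7
tool_pos: [0.4196, -0.2767, 0.1897]
tcp_rot: [2.223, 2.219, 0.0]
wrist_force: [-0.0, 0.1, 0.2]
gripper_width: 1.0
```

```bash
python3 snap.py wrist n1; python3 snap.py scene n2 200 130 320 240
```

```text
(no output)
```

View pics/n1.png

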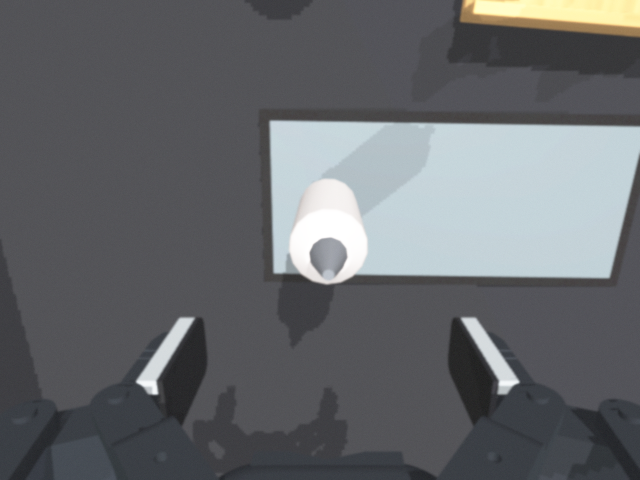

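View pics/n2.png

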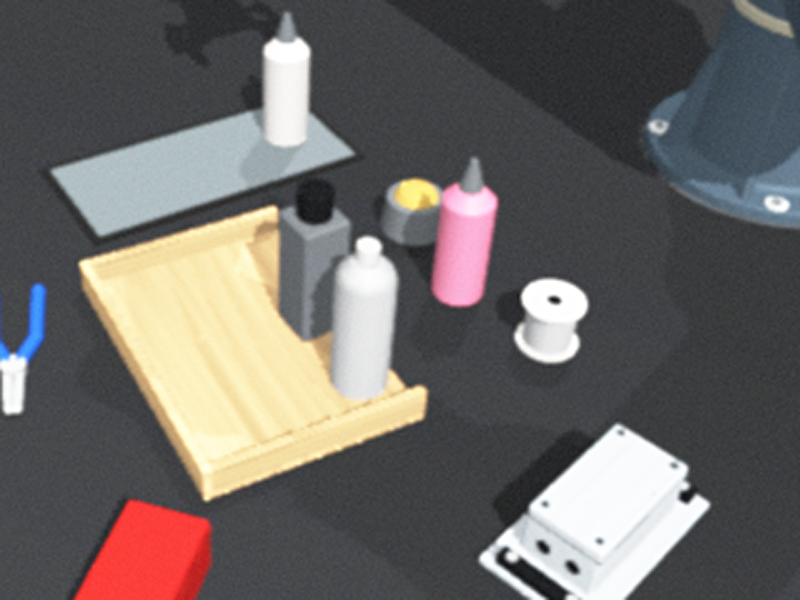

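{"fn": "move_arm", "kwargs": {"rows": [{"tx":0,"ty":0,"tz":2,"wx":0,"wy":0,"wz":0},{"tx":0,"ty":0,"tz":2.5,"wx":0,"wy":0,"wz":0},{"tx":0,"ty":0,"tz":2.5,"wx":0,"wy":0,"wz":0},{"tx":0,"ty":0,"tz":2.5,"wx":0,"wy":0,"wz":0},{"tx":0,"ty":0,"tz":1.6,"wx":0,"wy":0,"wz":0},{"tx":0,"ty":0,"tz":0,"wx":0,"wy":0,"wz":0},{"tx":0,"ty":0,"tz":0,"wx":0,"wy":0,"wz":0}]}}

```text
time_s: 49.5
tool_pos: [0.42, -0.2763, 0.0787]
tcp_rot: [2.221, 2.222, 0.0]
wrist_force: [0.0, -0.5, 0.3]
gripper_width: 1.001
```

{"fn": "move_arm", "kwargs": {"rows": [{"tx":0,"ty":0,"tz":0,"wx":0,"wy":0,"wz":0},{"tx":0,"ty":0,"tz":0,"wx":0,"wy":0,"wz":0},{"tx":0,"ty":0,"tz":0,"wx":0,"wy":0,"wz":0},{"tx":0,"ty":0,"tz":0,"wx":0,"wy":0,"wz":0},{"tx":0,"ty":0,"tz":0,"wx":0,"wy":0,"wz":0},{"tx":0,"ty":0,"tz":0,"wx":0,"wy":0,"wz":0},{"tx":0,"ty":0,"tz":0,"wx":0,"wy":0,"wz":0},{"tx":0,"ty":0,"tz":0,"wx":0,"wy":0,"wz":0}], "gripper": 1, "newtons": 35}}

```text
time_s: 50.3
tool_pos: [0.42, -0.277, 0.0791]
tcp_rot: [2.221, 2.22, 0.0]
wrist_force: [0.4, 1.6, 6.8]
gripper_width: 0.522
```

{"fn": "move_arm", "kwargs": {"rows": [{"tx":0,"ty":0,"tz":-1,"wx":0,"wy":0,"wz":0},{"tx":0,"ty":0,"tz":-2,"wx":0,"wy":0,"wz":0},{"tx":0,"ty":0,"tz":-2,"wx":0,"wy":0,"wz":0},{"tx":0,"ty":0,"tz":-2,"wx":0,"wy":0,"wz":0},{"tx":0,"ty":0,"tz":-1,"wx":0,"wy":0,"wz":0},{"tx":1.5,"ty":1,"tz":0,"wx":0,"wy":0,"wz":0},{"tx":2,"ty":1.4,"tz":0,"wx":0,"wy":0,"wz":0},{"tx":2,"ty":1.4,"tz":0,"wx":0,"wy":0,"wz":0},{"tx":2,"ty":1.4,"tz":0,"wx":0,"wy":0,"wz":0},{"tx":2,"ty":1.4,"tz":0,"wx":0,"wy":0,"wz":0}]}}

```text
time_s: 51.3
tool_pos: [0.4859, -0.1808, 0.1582]
tcp_rot: [-2.222, -2.22, 0.0]
wrist_force: [-0.5, -0.8, -1.3]
gripper_width: 0.524
```

{"fn": "move_arm", "kwargs": {"rows": [{"tx":2,"ty":1.4,"tz":0,"wx":0,"wy":0,"wz":0},{"tx":2,"ty":1.4,"tz":0,"wx":0,"wy":0,"wz":0},{"tx":2,"ty":1.4,"tz":0,"wx":0,"wy":0,"wz":0},{"tx":1.5,"ty":1,"tz":0,"wx":0,"wy":0,"wz":0},{"tx":1.5,"ty":0.9,"tz":0,"wx":0,"wy":0,"wz":0},{"tx":0,"ty":0,"tz":1,"wx":0,"wy":0,"wz":0},{"tx":0,"ty":0,"tz":2,"wx":0,"wy":0,"wz":0},{"tx":0,"ty":0,"tz":2,"wx":0,"wy":0,"wz":0},{"tx":0,"ty":0,"tz":1,"wx":0,"wy":0,"wz":0},{"tx":0,"ty":0,"tz":0,"wx":0,"wy":0,"wz":0}]}}

```text
time_s: 52.3
tool_pos: [0.5456, -0.092, 0.0967]
tcp_rot: [-2.221, -2.218, 0.002]
wrist_force: [0.5, -0.6, -1.1]
gripper_width: 0.524
```

{"fn": "move_arm", "kwargs": {"rows": [{"tx":0,"ty":0,"tz":0.6,"wx":0,"wy":0,"wz":0},{"tx":0,"ty":0,"tz":0.5,"wx":0,"wy":0,"wz":0},{"tx":0,"ty":0,"tz":0.1,"wx":0,"wy":0,"wz":0},{"tx":0,"ty":0,"tz":0,"wx":0,"wy":0,"wz":0},{"tx":0,"ty":0,"tz":0,"wx":0,"wy":0,"wz":0}]}}

```text
time_s: 52.8
tool_pos: [0.5469, -0.0918, 0.0865]
tcp_rot: [2.222, 2.22, 0.0]
wrist_force: [0.3, -1.2, -1.8]
gripper_width: 0.52
```

{"fn": "move_arm", "kwargs": {"rows": [{"tx":0,"ty":0,"tz":0.1,"wx":0,"wy":0,"wz":0},{"tx":0,"ty":0,"tz":0.1,"wx":0,"wy":0,"wz":0},{"tx":0,"ty":0,"tz":0.1,"wx":0,"wy":0,"wz":0},{"tx":0,"ty":0,"tz":0,"wx":0,"wy":0,"wz":0}]}}

```text
time_s: 53.2
tool_pos: [0.5469, -0.0918, 0.0841]
tcp_rot: [2.222, 2.22, 0.0]
wrist_force: [-3.9, 0.6, 9.6]
gripper_width: 0.52
```

Contact; release, rise, and return to the start viewpoint for a direct comparison.

{"fn": "move_arm", "kwargs": {"rows": [{"tx":0,"ty":0,"tz":-0.1,"wx":0,"wy":0,"wz":0},{"tx":0,"ty":0,"tz":0,"wx":0,"wy":0,"wz":0},{"tx":0,"ty":0,"tz":0,"wx":0,"wy":0,"wz":0},{"tx":0,"ty":0,"tz":0,"wx":0,"wy":0,"wz":0},{"tx":0,"ty":0,"tz":0,"wx":0,"wy":0,"wz":0},{"tx":0,"ty":0,"tz":0,"wx":0,"wy":0,"wz":0},{"tx":0,"ty":0,"tz":0,"wx":0,"wy":0,"wz":0}], "gripper": -1}}

```text
time_s: 53.9
tool_pos: [0.5467, -0.0918, 0.0842]
tcp_rot: [-2.222, -2.221, 0.0]
wrist_force: [0.2, -0.3, -0.4]
gripper_width: 0.998
```

{"fn": "move_arm", "kwargs": {"rows": [{"tx":0,"ty":0,"tz":-1,"wx":0,"wy":0,"wz":0},{"tx":0,"ty":0,"tz":-2,"wx":0,"wy":0,"wz":0},{"tx":0,"ty":0,"tz":-2.5,"wx":0,"wy":0,"wz":0},{"tx":0,"ty":0,"tz":-2.5,"wx":0,"wy":0,"wz":0},{"tx":0,"ty":0,"tz":-2.5,"wx":0,"wy":0,"wz":0},{"tx":0,"ty":0,"tz":-2.2,"wx":0,"wy":0,"wz":0},{"tx":2.2,"ty":0.1,"tz":-2,"wx":0,"wy":0,"wz":0},{"tx":2.5,"ty":0.1,"tz":0,"wx":0,"wy":0,"wz":0},{"tx":2.5,"ty":0.1,"tz":0,"wx":0,"wy":0,"wz":0},{"tx":2.0,"ty":0,"tz":0,"wx":0,"wy":0,"wz":0}]}}

```text
time_s: 54.9
tool_pos: [0.5497, 0.0014, 0.2322]
tcp_rot: [2.221, 2.221, 0.001]
wrist_force: [0.3, -0.4, -0.7]
gripper_width: 1.001
```

{"fn": "move_arm", "kwargs": {"rows": [{"tx":0,"ty":0,"tz":0,"wx":0,"wy":0,"wz":0},{"tx":0,"ty":0,"tz":0,"wx":0,"wy":0,"wz":0},{"tx":0,"ty":0,"tz":0,"wx":0,"wy":0,"wz":0}]}}

```text
time_s: 55.2
tool_pos: [0.5498, -0.0005, 0.2315]
tcp_rot: [2.223, 2.22, 0.0]
wrist_force: [-0.7, 0.1, -0.8]
gripper_width: 1.003
```

Run:
```python
from h import *
import cv2
for n in("scene","side","wrist"):
    c=r.calibration(n); im=r.grab_frame(n)[:,:,::-1]; cv2.imwrite(f"pics/z_{n}.png",im)
    if n=="wrist": print(c['t'],W0['t'])
    o=cv2.imread(f"pics/{n}0.png"); 
    if n!="wrist": cv2.imwrite(f"pics/zb_{n}.png",cv2.addWeighted(im,.5,o,.5,0))
    else: cv2.imwrite(f"pics/zb_{n}.png",np.hstack([im[:,260:600],o[:,260:600]]))
print(r.observe())
im=cv2.imread("pics/zb_side.png")[180:350,200:440];cv2.imwrite("pics/zc.png",cv2.resize(im,None,fx=3.3,fy=3.3))
```

```text
[-0.54836309 -0.03933753  0.38063231] [-0.54805561 -0.03961668  0.38065773]
{'time_s': 55.35, 'joints': array([-8.54862407e-02,  3.50343750e-01,  1.65243055e+00, -5.97934131e-05,
        1.13881926e+00, -8.38635381e-02]), 'joint_velocities': array([ 0.00440615,  0.00037105,  0.00176988,  0.0009421 , -0.00204637,
        0.00153029]), 'effort': array([ 1.05642693e-01, -5.06655192e+01, -2.91826469e+01,  5.38322820e-04,
        4.82540054e-03, -6.93670896e-03]), 'tool_pos': array([ 5.49763504e-01, -4.56043964e-04,  2.31244780e-01]), 'tcp_rot': array([ 2.22319104e+00,  2.21964195e+00, -6.61163782e-05]), 'wrist_force': array([ 0.10751517, -0.09126406,  0.32919034]), 'ft_torque': array([-0.01869228,  0.01668782, -0.01603612]), 'gripper_width': 0.9955274576351326}
```

View pics/zb_wrist.png

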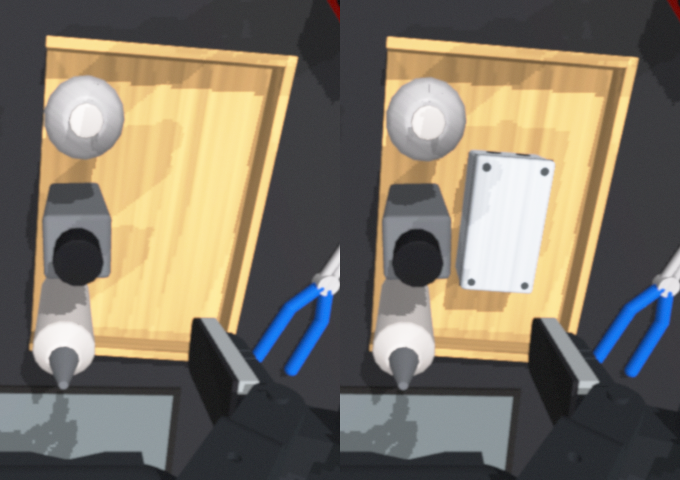

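View pics/zc.png

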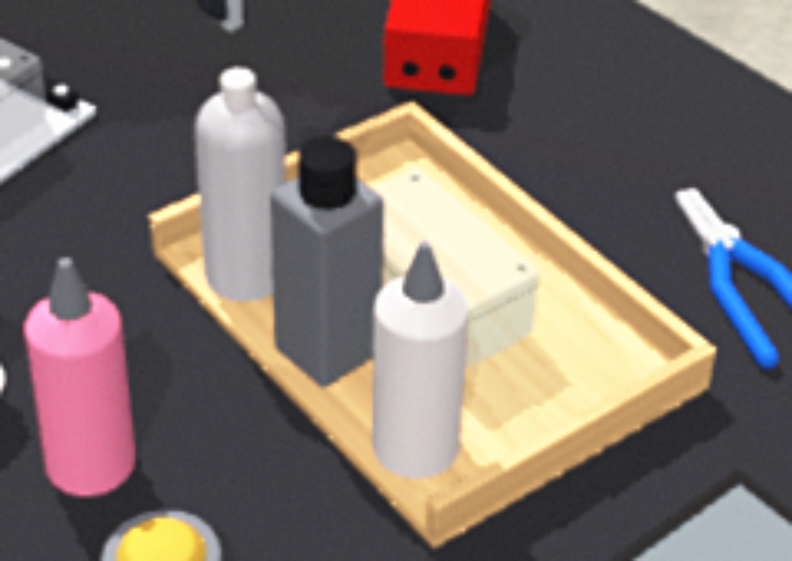

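View pics/z_scene.png

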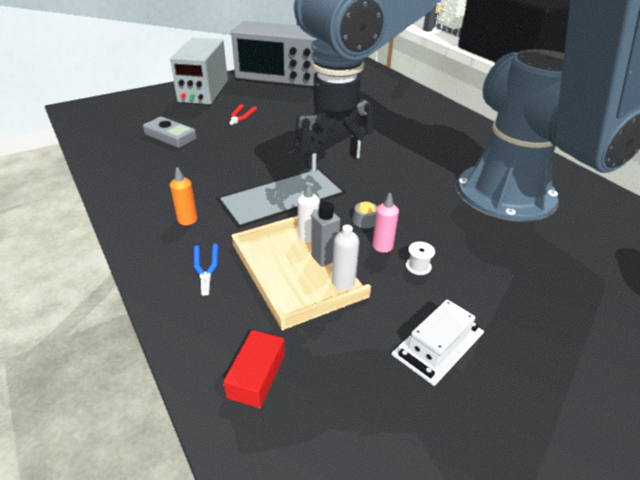

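The blended before/after picture shows no ghosting on the containers, so they are back within about 1–2 mm. The enclosure is seated and the bystanders have not moved.

```bash
python3 -c "
from station import r
print(r.close_job())"
```

```text
the job is handed in; nothing more can be done
None
```

The job is done and handed in at about 55 s of the 134 s allowed. I moved the bottle, canister and can onto the mat, seated the enclosure in the cradle, then returned the can, canister and bottle to their starting places.

**Enclosure:** after release, the wrist camera put its centre within about 1 mm of the cradle's centre, with its long side visibly parallel to the cradle. It first touched the base plate at the height expected for a flat seat.

**Containers:** overlaying the start and end pictures showed no visible shift, so all three stand upright within roughly 1–2 mm of where they began.

**Bystanders and gripper:** the spool, cleaner, pliers and look-alikes look unmoved. The gripper was open and clear above everything at hand-in.

No check failed. The only disagreement was the fixed cameras placing the cradle about 1.5 mm away from the wrist camera's position; I used the wrist camera's.

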